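# Change the batch in the laser marker

## Task

The laser marker has finished its batch. Raise its lid gently to the stop, drop every marked flange (the ones with a black band) into the wooden crate, and put every plain blank flange from the rubber mat onto the bed, lying flat with the hub up inside its raised edge. Then lower the lid gently until it is fully shut and only after that press the green start button all the way in and let go; leave everything else on the bench where it is.

Things in the scene. Friction and masses are not known exactly. Their poses are not given: they have to be found in the camera images.
- marker: White laser marker 330 x 320 mm, fixed. Origin: centre of underside; x to its rear (hinge), y along its width, z up. Inside spans x -121..125, y -148..148 mm; walls, console up to z 95 mm. Dark steel bed, top at z 30 mm, x -99..58, y -126..126 mm, framed by a raised bright edge (top z 36 mm). Parked gantry and laser head fill x 75..123 mm up to z 87 mm, full width.
- lid (a joint): Lid angle in rad: 0 shut, 1.4 open on its stop; positive lifts the front edge. Hinged along the machine's y axis at its rear. 257 mm deep, 308 mm wide, 10 mm thick, white frame, amber window, 0.45 kg. A friction hinge (0.75 N m) holds it at any angle, so it must be pulled up and pushed down all the way (2 to 6 N at the handle).
- lid_handle (a point): Middle of the lid's handle: dark round bar, 10 mm diameter, 110 mm long, parallel to the machine's y axis, its axis 35 mm above the lid's top face, 237 mm in front of the hinge axis and 45 mm above it (lid shut). Axes turn with the lid: shut, they equal the machine's; z is the lid's upward normal. The bar can turn between the finger pads.
- lid_hinge (a point): Middle of the lid's hinge axis, at machine x = 135 mm, y = 0, z = 95 mm. Axes turn with the lid: y is the hinge axis, x points away from the lid's front edge.
- start (a joint): Travel of the green start button in m: 0 out, 0.006 fully pressed; springs back; 4 N presses it fully.
- start_top (a point): Centre of the top face of the green start button (24 mm diameter) on the front console, at machine x = -145 mm, y = 105 mm. Pressed straight down. Moves with the button.
- crate: Slatted wooden crate, 300 x 220 mm, 116 mm high, fixed to the bench. Origin: centre of its underside; x along its length. Inside 284 x 204 mm (with a 20 mm corner post in each corner), floor top at z = 8 mm.
- mat: Black rubber mat 330 x 100 mm, 3 mm thick, fixed, on which the blanks wait in a row along its x axis with an elbow among them. Origin: centre of its underside.
- marked1: Finished steel pipe flange with a black laser band on the flange face: flange 56 mm diameter x 8 mm, with a hub of 32 mm diameter rising to 30 mm above the underside (grip it by the hub); about 0.2 kg. Origin: centre of the underside; z out through the hub. Lies on the marker's bed at the start, or is absent.
- marked2: Finished steel pipe flange with a black laser band on the flange face: flange 56 mm diameter x 8 mm, with a hub of 32 mm diameter rising to 30 mm above the underside (grip it by the hub); about 0.2 kg. Origin: centre of the underside; z out through the hub. Lies on the marker's bed at the start, or is absent.
- marked3: Finished steel pipe flange with a black laser band on the flange face: flange 56 mm diameter x 8 mm, with a hub of 32 mm diameter rising to 30 mm above the underside (grip it by the hub); about 0.2 kg. Origin: centre of the underside; z out through the hub. Lies on the marker's bed at the start, or is absent.
- marked4: Finished steel pipe flange with a black laser band on the flange face: flange 56 mm diameter x 8 mm, with a hub of 32 mm diameter rising to 30 mm above the underside (grip it by the hub); about 0.2 kg. Origin: centre of the underside; z out through the hub. Lies on the marker's bed at the start, or is absent.
- blank1: Plain steel pipe flange, no band, same size as the marked ones (flange 56 x 8 mm, hub 32 mm diameter to 30 mm above the underside, 0.2 kg). Origin: centre of the underside; z out through the hub. Waits on the rubber mat at the start, or is absent.
- blank2: Plain steel pipe flange, no band, same size as the marked ones (flange 56 x 8 mm, hub 32 mm diameter to 30 mm above the underside, 0.2 kg). Origin: centre of the underside; z out through the hub. Waits on the rubber mat at the start, or is absent.
- blank3: Plain steel pipe flange, no band, same size as the marked ones (flange 56 x 8 mm, hub 32 mm diameter to 30 mm above the underside, 0.2 kg). Origin: centre of the underside; z out through the hub. Waits on the rubber mat at the start, or is absent.
- elbow: Dark pipe elbow 50 mm tall, standing on the mat among the blanks; a bystander, leave it alone. Origin: centre of its underside.
- tape: Yellow tape roll, 90 mm diameter, 24 mm high; a bystander, leave it alone. Origin: centre of its underside.
- spraycan: Spray can with red label, 64 mm diameter, 170 mm tall; a bystander, leave it alone. Origin: centre of its underside.
- brush: Hand brush, lying; a bystander, leave it alone. Origin: centre of its underside.
- wrench: Steel wrench, lying; a bystander, leave it alone. Origin: centre of its underside.
- nipple: Steel pipe nipple standing upright, 42 mm diameter, 70 mm tall; a bystander, leave it alone. Origin: centre of its underside.
- caliper: Caliper 200 mm long, lying; a bystander, leave it alone. Origin: centre of its underside.
- collar: Dark steel shaft collar, 68 mm diameter, 25 mm high; a bystander, leave it alone. Origin: centre of its underside.
Things that resemble listed ones, but are neither listed nor needed, are in the scene too. What is shaped like the blank2 but blue or orange is not meant. What is shaped like the blank3 but orange is not meant.

How it is judged:
By the outcome, as a careful person would: the job done as asked, in the order asked, and still so for the second after the job is handed in, with the robot touching nothing.
Of marked1, marked2, marked3, marked4 only 2 to 4 are there at a start; the rules pass over those that are not, and their reading is None.
Of blank1, blank2, blank3 only 2 to 3 are there at a start; the rules pass over those that are not, and their reading is None.
At some moment in a run one of marked1, marked2, marked3, marked4 may be knocked a few centimetres aside while the robot is not near it.
Once in a run the grip may slacken for a moment while it holds something.
It also fails if it takes over 210 s, if anything falls off the work surface, if the arm or the gripper's body presses on something with over 40 N, if the wrist force passes 120 N, or if a joint passes its speed limit or range.

## Robot

A 6-joint arm with a two-finger parallel gripper is mounted at the origin on the work surface. World frame = base frame: x ahead of the robot, y to its left, z up, the work surface at z = 0. Lengths are in mm, angles in rad, forces in N, time in s.
With the tool pointing down it reaches from about 350 to 875 mm from the base axis. Payload 4.2 kg.
Tool frame: the origin (TCP) lies between the finger pads; the fingertips stand 19 mm ahead of it and the grasp point (between the pads) is the TCP; y points along the fingers, z is the direction in which the jaws open and shut, and the axes are right-handed (so a half turn about y gives the same grasp; the last joint's range is limited). The gripper opens to 85 mm and grips with 20 to 120 N. Pads are 22 mm wide; open, the fingers measure 114 mm over their backs; the gripper's body (76 mm by 85 mm) begins 54 mm behind the grasp point. The pads swing forward as they close: fully open they stand 13 mm farther back than shut.
Start: joints at [-0.993, 0.385, 0.008, 0, -1.194, -0.259], TCP at [195.907, -593.481, 250.312] pointing down, gripper open.
Joint ranges: [-3.14, 3.14], [-1.21, 2.06], [-1.07, 1.41], [-3.16, 2.05], [-2.99, -0.16], [-3.1, 3.1]. Speed limits (rad/s): [2.79, 2.79, 3.14, 3.14, 3.14, 3.14].

## Interface

Orientations are given as a unit quaternion [x, y, z, w].
In Python, from bench import arm gives the robot as it stands.
- The arm moves only by the shell command python3 -m inch 'ROWS'. ROWS is JSON, a list of rows, each a list of 7 numbers: the opening, from 0 (shut) to 1 (fully open), then the shift along the tool's x, y, z in cm, then the turn, a rotation vector about the tool's x, y, z in degrees. A call has 1 to 20 rows; each row is the pose to reach, as a shift and turn from the pose commanded when the call began, along the tool's axes at that moment; what a row does not reach only later rows make up. A row lasts 1/12 s, in which the tool goes at most 41.7 mm and 7.16 degrees, less where a joint would pass 70% of its speed; a pose out of reach is approached as far as the arm can. A call with a gripper value outside its range is refused whole. The fingers move at their own pace and stop on an object; the grip force is fixed at half the most. Time passes only in rows, so rows that repeat a pose let the fingers close. It gives the time, the measured TCP pose, the force and the opening at its end, in the units of the state.
- arm.read_state(): the state, without advancing time (a new reading comes with each control period).
- arm.get_image(name): name is "scene" or "side" or "wrist"; returns the picture (420x560x3 uint8, red, green, blue); there is no depth.
- arm.camera_params(name): a dict with "fx", "fy", "cx", "cy" (pixels), "rvec" (rotation vector, rad) and "tvec" (3), from world to camera coordinates, as OpenCV has them. Camera axes: x right, y down, z forward; pixel columns grow to the right and rows downward; lengths in mm; the calibration is good to about 2 mm. A picture is of the moment at which its call begins: read the wrist's pose just before it. camera_params takes no time and is no camera call; for the wrist camera it gives the pose at the moment of the call.
- arm.job_done(): hands the job in, once; it reports no verdict.
Trained networks look in the newest picture that a camera, given by its name, has taken for a name from the list of things; names that differ only in an ending like _2 or _b are one class to them, and where a whole thing is asked for, a point or a joint stands for the part that bears it (a point fixed in the world has none). Each returns a list of dicts, best first, with "conf" (0 to 1); they miss things now and then, are a little off and sometimes report something else, mostly with a low value. They report only what shows in the picture. A call takes as long as a camera call. They do not tell look-alikes from the thing itself.
- arm.masks_of(label, camera): "mask" (420x560 bool, what is visible of it) and "extent" ([left, top, width, height] in pixels, round what is visible of it).
The state is a dict: "clock": time; "joints": joint angles; "joint_vel": joint speeds; "joint_efforts": joint torques, N m; "position": TCP position; "ee_rot": TCP orientation; "contact_force": force on the tool from outside, world axes, zero at the start; "wrist_torque": the same for the moment, N m; "gripper_width": finger opening in mm.
Only numpy, scipy, OpenCV 4.12 (cv2) and the standard library are available. Lean on these libraries where they do the work, as an engineer would, in place of code of your own. Each camera call takes 0.05 s, during which the arm holds its last target.

## Working session

There is one attempt and no reset: what is moved stays moved. The work goes in short steps, Python scripts to look and compute and a shell command to move; the robot and the scene stay as the last step left them, time stands still between calls to the robot, and variables do not carry over. Pictures are saved under pics/ and viewed, and the job is handed in when it is done.

```bash
ls -la; mkdir -p pics; cat > h.py <<'E'
import numpy as np, cv2
from bench import arm
from scipy.spatial.transform import Rotation as R
def snap(n,f):
    im=np.array(arm.get_image(n)); cv2.imwrite('pics/'+f,im[:,:,::-1]); return im
def cam(n):
    p=arm.camera_params(n); K=np.array([[p['fx'],0,p['cx']],[0,p['fy'],p['cy']],[0,0,1.]])
    return K,R.from_rotvec(np.ravel(p['rvec'])).as_matrix(),np.ravel(p['tvec']).astype(float)
def ray(n,u,v,z,c=None):
    K,Rm,t=c or cam(n); d=Rm.T@np.linalg.solve(K,[u,v,1]); o=-Rm.T@t
    return o+d*(z-o[2])/d[2]
def proj(n,P,c=None):
    K,Rm,t=c or cam(n); q=K@(Rm@np.asarray(P,float)+t); return q[:2]/q[2]
def st():
    s=arm.read_state(); return s
E
python3 - <<'E'
from h import *
s=st(); print({k:np.round(v,3) if not isinstance(v,dict) else v for k,v in s.items()})
for n in['scene','side','wrist']:
    snap(n,f'{n}0.png'); K,Rm,t=cam(n); print(n,-Rm.T@t,K[0,0],Rm[2])
E
```

```text
total 12
drwxr-xr-x  3 agent agent 4096 Dec  7 16:26 .
drwxr-xr-x 23 root  root  4096 Dec  7 16:26 ..
drwxr-xr-x  2 agent agent 4096 Dec  7 16:26 pics
{'clock': np.float64(0.0), 'joints': array([-9.930e-01,  3.860e-01,  7.000e-03, -1.000e-03, -1.194e+00,
       -2.590e-01]), 'joint_vel': array([-0.   , -0.   ,  0.   ,  0.001, -0.001, -0.001]), 'joint_efforts': array([-0.0000e+00, -3.9229e+01,  1.8840e+01,  4.1860e+00, -5.0000e-03,
        0.0000e+00]), 'position': array([ 195.756, -592.981,  249.226]), 'ee_rot': array([-0.697, -0.112,  0.112,  0.699]), 'contact_force': array([0.228, 0.27 , 0.421]), 'wrist_torque': array([0.006, 0.015, 0.024]), 'gripper_width': np.float64(85.345)}
scene [1141.77025561  -83.45330675 1134.85279523] 438.1105204997502 [-0.50505678  0.0056411  -0.86306768]
side [ 484.1087355   991.59051056 1120.41811624] 486.9020260070742 [ 0.01829668 -0.72841982 -0.68488671]
wrist [ 116.42857094 -618.2086009   372.53888327] 296.60266383947675 [ 0.30763576  0.10345383 -0.94586338]
```

View pics/scene0.png

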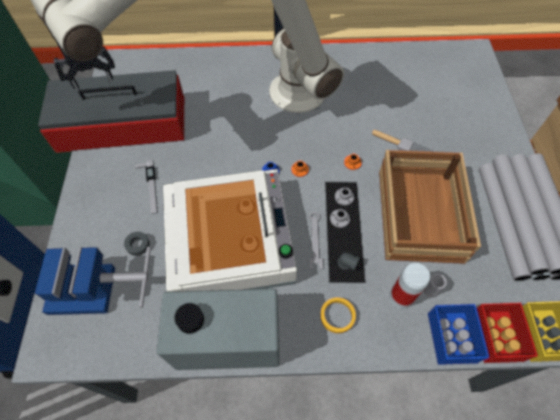

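View pics/side0.png

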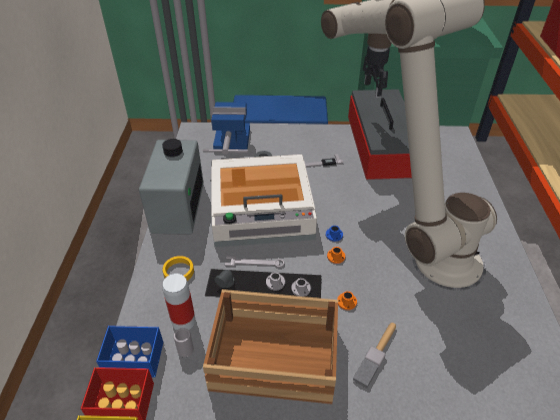

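View pics/wrist0.png

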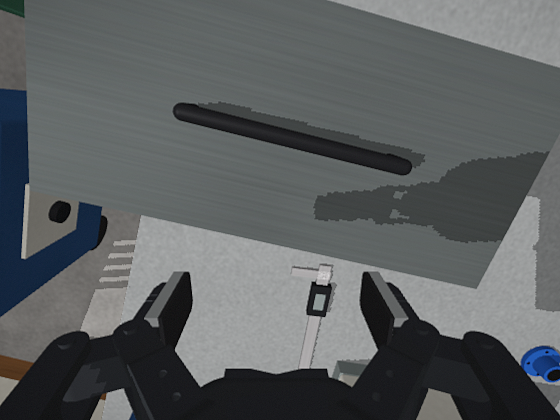

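```bash
python3 - <<'E'
from h import *
snap('scene','s1.png'); snap('side','d1.png')
for cn in ['scene','side']:
    for l in ['marker','lid','lid_handle','start','crate','mat','marked1','blank1','elbow','nipple','spraycan','tape','wrench']:
        for d in arm.masks_of(l,cn):
            if d['conf']<.3: continue
            m=d['mask'].astype(bool); v,u=np.nonzero(m)
            if len(u)==0: continue
            (c,sz,a)=cv2.minAreaRect(np.c_[u,v].astype(np.float32))
            print(cn,l,round(d['conf'],2),np.round(d['extent']),'cent',u.mean().round(1),v.mean().round(1),'rect',np.round(c,1),np.round(sz,1),round(a,1))
    im=cv2.imread('pics/s1.png' if cn=='scene' else 'pics/d1.png')
    cr=im[160:300,150:380] if cn=='scene' else im[150:300,190:350]
    cv2.imwrite(f'pics/c_{cn}.png',cv2.resize(cr,None,fx=3.4 if cn=='scene' else 3.8,fy=3.4 if cn=='scene' else 3.8,interpolation=cv2.INTER_CUBIC))
print(st()['clock'])
E
```

```text
scene marker 0.82 [161. 169. 136. 122.] cent 227.0 233.0 rect [227.4 230.8] [117.7 130.3] 86.2
scene lid 0.6 [171. 169. 111. 119.] cent 222.4 228.0 rect [221.1 227.2] [104.7 104.3] 82.3
scene lid_handle 0.83 [167. 173. 112. 116.] cent 222.7 228.0 rect [220.7 226.7] [104.2 104.4] 81.4
scene start 0.71 [388. 264.  40.  46.] cent 408.8 285.1 rect [409.  285.3] [28.6 51. ] 33.7
scene start 0.49 [280. 244.   7.  11.] cent 284.9 249.0 rect [285. 249.] [8. 8.] 90.0
scene crate 0.57 [375. 149. 102. 114.] cent 426.3 206.9 rect [427.9 206.2] [119.   96.1] 85.2
scene mat 0.68 [279. 244.   9.  12.] cent 285.2 248.8 rect [285. 249.] [8. 8.] 90.0
scene mat 0.59 [326. 182.  38. 100.] cent 343.1 235.3 rect [343.9 231.5] [102.5  36.1] 87.5
scene marked1 0.47 [331. 209.  18.  17.] cent 338.4 217.7 rect [338.5 217.5] [15. 17.] 90.0
scene blank1 0.85 [327. 208.  23.  19.] cent 338.9 217.7 rect [338.5 217.5] [17. 19.] 90.0
scene blank1 0.71 [290. 162.  19.  17.] cent 299.3 168.1 rect [299.5 168. ] [16. 17.] 90.0
scene blank1 0.69 [334. 189.  21.  19.] cent 343.4 196.2 rect [343. 196.] [18. 18.] 90.0
scen
[... 1852 characters left out ...]
  17.  16.] cent 275.0 281.4 rect [275.3 281.8] [15.6 16.3] 45.0
side elbow 0.65 [264. 272.  21.  21.] cent 275.0 281.6 rect [275. 282.] [17. 17.] 45.0
side elbow 0.57 [214. 271.  22.  17.] cent 224.4 279.3 rect [225.  279.8] [16.  17.9] 50.2
side nipple 0.86 [174. 329.  17.  28.] cent 183.2 342.1 rect [183.1 342.1] [26.9 15.8] 76.0
side spraycan 0.95 [163. 273.  32.  53.] cent 178.7 301.7 rect [178.6 302.1] [56.9 26.2] 77.7
side tape 0.68 [162. 255.  29.  25.] cent 179.0 265.4 rect [178.4 266.8] [30.7 22.1] 8.1
side tape 0.63 [210. 156. 104.  57.] cent 260.1 186.6 rect [260.8 185.7] [53.2 99.5] 85.9
side wrench 0.69 [227. 256.  54.  10.] cent 248.8 261.7 rect [252. 261.] [12. 54.] 90.0
1.55
```

View pics/c_scene.png

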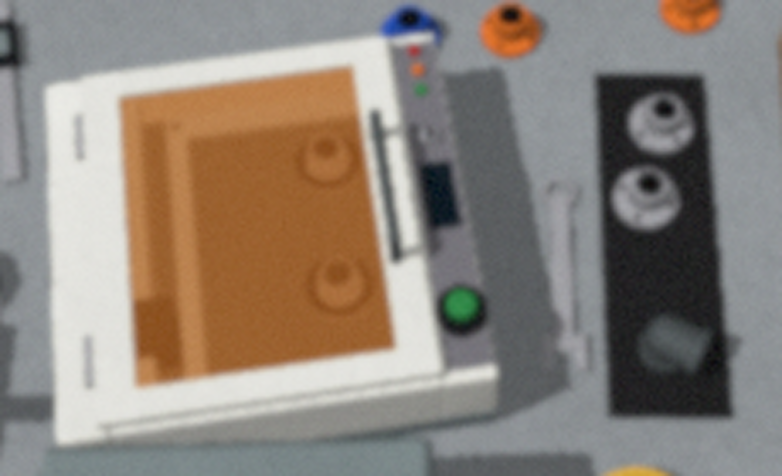

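View pics/c_side.png

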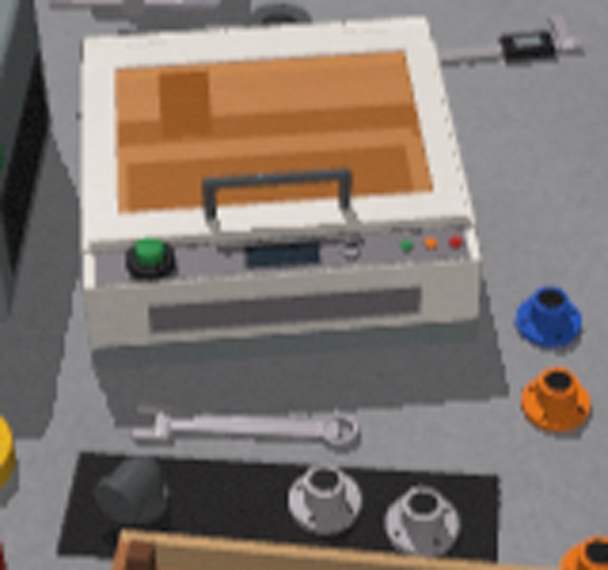

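```bash
cat > fit.py <<'E'
from h import *
from scipy.optimize import least_squares
C={n:cam(n) for n in['scene','side']}
obs=[('scene',(-102,-55,140),(260.9,192.9)),('scene',(-102,55,140),(266.8,235.9)),('side',(-102,55,140),(245.3,198.2)),('side',(-102,-55,140),(281.3,195.8)),
('scene',(-122,-154,105),(264.1,171.2)),('scene',(-122,154,105),(280.3,269.4)),('side',(-122,154,105),(213.7,215.3)),('side',(-122,-154,105),(314.2,207.4)),
('scene',(-145,105,None),(285.6,250)),('side',(-145,105,None),(229.5,215.8))]
def f(q):
    r=[]
    for n,p,uv in obs:
        z=q[3] if p[2] is None else p[2]
        w=np.array([q[0]+np.cos(q[2])*p[0]-np.sin(q[2])*p[1],q[1]+np.sin(q[2])*p[0]+np.cos(q[2])*p[1],z])
        r+=list(proj(n,w,C[n])-uv)
    return r
s=least_squares(f,[560,-200,-1.5,100],loss='soft_l1'); print(s.x); print(np.round(np.reshape(f(s.x),(-1,2)),1))
for nm,a,b in [('blankA',(338.9,217.7),(275.0,281.4)),('blankB',(343.4,196.2),(300.1,287.7))]:
    print(nm,ray('scene',*a,15,C['scene']),ray('side',*b,15,C['side']))
for nm,u in dict(crate=(427.9,206.2)).items(): print(nm,ray('scene',*u,60,C['scene']))
print('mat',ray('scene',343.5,231.5,3,C['scene']))
# crate rim corners
E
python3 fit.py
python3 - <<'E'
import cv2
im=cv2.imread('pics/s1.png')[130:280,310:490]
cv2.imwrite('pics/c2.png',cv2.resize(im,None,fx=4,fy=4,interpolation=cv2.INTER_CUBIC))
E
```

```text
[ 579.79017105 -218.22792587   -1.45249416  108.2264309 ]
[[ 0.2 -0.4]
 [-0.3 -7.4]
 [-1.1 -0.1]
 [-1.   0.1]
 [ 0.1 -2. ]
 [-0.2 -1.1]
 [-1.3 -2.3]
 [-1.3 -0.7]
 [ 0.5 -1. ]
 [-0.9  0.7]]
blankA [528.95951924  97.61623323  15.        ] [522.28556782 107.41853753  15.        ]
blankB [455.97857895 118.28146183  15.        ] [450.12523704 128.2832307   15.        ]
crate [525.12435042 345.65284586  60.        ]
mat [568.32451778 108.38093283   3.        ]
```

View pics/c2.png

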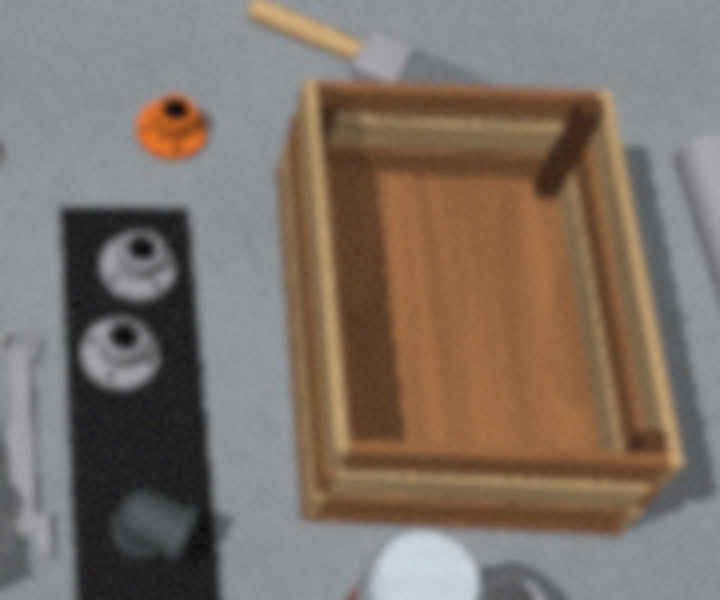

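```bash
cat >> h.py <<'E'
YAW=-1.4525; MO=np.array([580.,-218.,0])
def M2W(p):
    c,s=np.cos(YAW),np.sin(YAW); return MO+np.array([c*p[0]-s*p[1],s*p[0]+c*p[1],p[2]])
def Rdown(ang,tilt=0):
    # jaw z axis at world angle ang (rad), tool y down
    y=np.array([0,0,-1.]); z=np.array([np.cos(ang),np.sin(ang),0]); return np.c_[np.cross(y,z),y,z]
def rows(pos,Rt,s=None,p0=None,R0=None):
    s=s or st()
    R0=R.from_quat(s['ee_rot']).as_matrix() if R0 is None else R0; p0=np.array(s['position']) if p0 is None else p0
    sh=R0.T@(np.asarray(pos)-p0)/10; rv=np.degrees(R.from_matrix(R0.T@Rt).as_rotvec())
    return np.round(sh,2),np.round(rv,1)
E
python3 - <<'E'
from h import *
s=st(); Rm=R.from_quat(s['ee_rot']).as_matrix(); print(Rm.round(3)); 
K,Rc,t=cam('wrist'); print('cam in tool',Rm.T@(-Rc.T@t-s['position']),'axes',(Rc@Rm).round(3))
for k in range(2):
    print(rows(M2W((-150,0,330)),Rdown(YAW+np.pi*k)), M2W((-102,0,140)))
E
```

```text
[[ 0.95   0.    -0.313]
 [ 0.313 -0.     0.95 ]
 [ 0.    -1.    -0.   ]]
cam in tool [ -83.25932485 -123.04984744    1.2558957 ] axes [[-0.    -0.     1.   ]
 [ 0.946 -0.325  0.   ]
 [ 0.325  0.946  0.   ]]
(array([51.23, -7.97, 38.32]), array([   0. , -168.5,   -0. ])) [ 567.96189748 -116.71286317  140.        ]
(array([51.23, -7.97, 38.32]), array([ 0. , 11.5,  0. ])) [ 567.96189748 -116.71286317  140.        ]
```

```bash
python3 -m inch '[[1,2,-7,2,0,0,0],[1,6,-7,5,0,0,0],[1,9,-7,8,0,0,0],[1,13,-7,11,0,3,0],[1,16,-7,13,0,5,0],[1,19,-7,15,0,8,0],[1,23,-7,18,0,11.5,0],[1,27,-7,20,0,11.5,0],[1,30,-7,23,0,11.5,0],[1,33,-7,25,0,11.5,0],[1,36,-7,28,0,11.5,0],[1,39,-7,30,0,11.5,0],[1,42,-7,32,0,11.5,0],[1,45,-7,34,0,11.5,0],[1,47,-7,36,0,11.5,0],[1,49,-7,38,0,11.5,0],[1,50,-7,39,0,11.5,0],[1,50,-7,39,0,11.5,0],[1,50,-7,39,0,11.5,0],[1,50,-7,39,0,11.5,0]]'
python3 - <<'E'
from h import *
s=st(); print(s['position'],s['joints'].round(2) if hasattr(s['joints'],'round') else s['joints'])
c=cam('wrist'); snap('wrist','w1.png'); 
for n,p in dict(h0=(-102,0,140),ha=(-102,-55,140),hb=(-102,55,140),btn=(-145,105,108)).items(): print(n,proj('wrist',M2W(p),c).round(1))
E
```

```text
clock: 3.22
position: [548.0, -67.2, 320.4]
ee_rot: [0.706, 0.041, -0.042, -0.706]
contact_force: [-0.2, -1.1, -0.8]
gripper_width: 85.3
[547.96559894 -67.19851945 320.39990186] [ 0.17  0.22 -0.05  0.   -1.3  -1.63]
h0 [226.5 207.1]
ha [223.6 155.5]
hb [229.2 253.2]
btn [268.2 276.9]
```

View pics/w1.png

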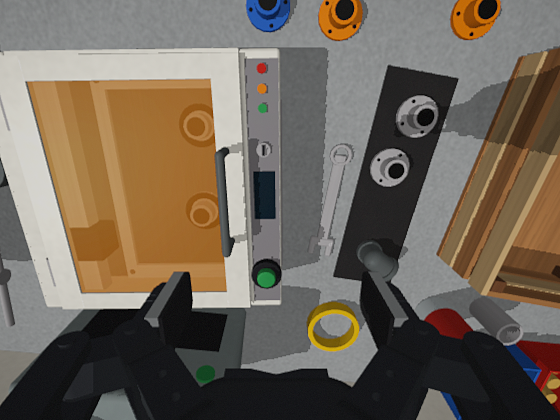

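```bash
cat > fit2.py <<'E'
from fit import *
C['wrist']=cam('wrist')
obs[:]=[o for o in obs if not(o[0]=='scene' and o[1]==(-102,55,140))]
obs+=[('wrist',(-102,-55,140),(223,152)),('wrist',(-102,55,140),(227,253)),('wrist',(-145,105,None),(265.5,275)),('wrist',(-122,-154,105),(238,49)),('wrist',(-122,154,105),(243,306))]*2
s=least_squares(f,[560,-200,-1.5,100],loss='soft_l1'); print(s.x); print(np.round(np.reshape(f(s.x),(-1,2)),1))
for n,u in dict(A=(389,168),B=(416,118),elbow=(378,262)).items(): print(n,ray('wrist',*u,10,C['wrist']))
arm.get_image('wrist')
for l in ['blank1','marked1','lid_handle','start','elbow']:
    for d in arm.masks_of(l,'wrist'):
        if d['conf']>.4:
            v,u=np.nonzero(d['mask']); print(l,round(d['conf'],2),u.mean().round(1),v.mean().round(1),d['extent'])
# bed look through window: mask-based marked
E
python3 fit2.py
```

```text
[ 579.79017105 -218.22792587   -1.45249416  108.2264309 ]
[[ 0.2 -0.4]
 [-0.3 -7.4]
 [-1.1 -0.1]
 [-1.   0.1]
 [ 0.1 -2. ]
 [-0.2 -1.1]
 [-1.3 -2.3]
 [-1.3 -0.7]
 [ 0.5 -1. ]
 [-0.9  0.7]]
blankA [528.95951924  97.61623323  15.        ] [522.28556782 107.41853753  15.        ]
blankB [455.97857895 118.28146183  15.        ] [450.12523704 128.2832307   15.        ]
crate [525.12435042 345.65284586  60.        ]
mat [568.32451778 108.38093283   3.        ]
[ 577.05841586 -221.16593415   -1.45828969  107.18727496]
[[-0.8 -1.1]
 [-0.4 -0.8]
 [-0.3 -0.5]
 [-0.6 -2.6]
 [-1.7 -1.7]
 [-0.5 -3.1]
 [-0.7 -1.1]
 [-0.9 -1.4]
 [-0.2  0.1]
 [-1.8  0.8]
 [-0.4 -1.9]
 [ 0.3 -0.1]
 [ 3.6  0.7]
 [ 6.1 -0.2]
 [-1.8  0.8]
 [-0.4 -1.9]
 [ 0.3 -0.1]
 [ 3.6  0.7]
 [ 6.1 -0.2]]
A [523.98027172  98.59781993  10.        ]
B [451.09840871 119.15838123  10.        ]
elbow [677.60654543 117.82096025  10.        ]
blank1 0.88 416.7 115.4 [396.7, 90.7, 37.8, 48.2]
blank1 0.83 267.7 13.0 [247.3, 1.7, 41.9, 31.2]
blank1 0.76 389.2 166.2 [371.4, 145.6, 38.5, 39.7]
blank1 0.73 339.3 17.9 [312.7, 2.0, 50.8, 39.9]
blank1 0.67 330.1 200.8 [309.9, 143.8, 37.5, 111.9]
blank1 0.66 472.9 17.4 [449.1, 0.7, 50.0, 39.4]
blank1 0.53 333.2 325.7 [308.2, 301.4, 48.9, 48.5]
marked1 0.5 133.4 171.7 [0.1, 51.7, 250.6, 258.2]
lid_handle 0.66 133.5 171.9 [1.3, 51.6, 251.2, 255.0]
start 0.66 265.7 277.1 [255.3, 268.3, 18.4, 16.9]
elbow 0.84 377.1 258.9 [357.0, 242.5, 40.6, 35.8]
elbow 0.6 329.9 200.7 [310.7, 147.8, 39.9, 106.9]
```

```bash
sed -i 's/^YAW=.*/YAW=-1.456; MO=np.array([577.5,-220.5,0])/' h.py; python3 - <<'E'
from h import *
print(rows(M2W((-102,0,240)),Rdown(YAW+np.pi))); print(rows(M2W((-102,0,140)),Rdown(YAW+np.pi)))
E
```

```text
(array([ 1.14,  8.05, -5.38]), array([-0. ,  0.1,  0. ]))
(array([ 1.13, 18.05, -5.38]), array([-0. ,  0.1,  0. ]))
```

```bash
python3 -m inch '[[0.6,0.6,2,-2.7,0,0,0],[0.6,1.1,5,-5.4,0,0,0],[0.6,1.1,8,-5.4,0,0,0],[0.6,1.1,11,-5.4,0,0,0],[0.6,1.1,13,-5.4,0,0,0],[0.6,1.1,13,-5.4,0,0,0],[0.6,1.1,13,-5.4,0,0,0]]'
python3 - <<'E'
from h import *
print(st()['position']); c=cam('wrist'); snap('wrist','w2.png'); print(proj('wrist',M2W((-102,0,140)),c),proj('wrist',M2W((-102,55,140)),c))
print(rows(M2W((-102,0,140)),Rdown(YAW+np.pi)))
E
```

```text
clock: 4.15
position: [565.6, -119.2, 189.9]
ee_rot: [0.706, 0.041, -0.042, -0.706]
contact_force: [0.2, 1.1, 1.2]
gripper_width: 51.2
[ 565.56332222 -119.15745253  189.9162179 ]
[273.54715319 248.87868197] [273.4626752  319.85394955]
(array([-0.09,  5.15,  0.  ]), array([0.1, 0.2, 0.1]))
```

View pics/w2.png

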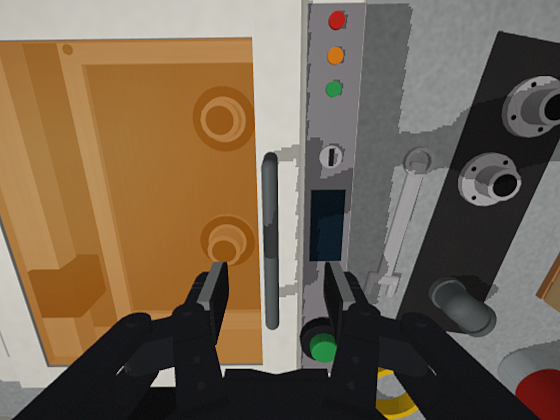

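```bash
python3 -m inch '[[0.6,-0.2,2,-0.1,0,0,0],[0.6,-0.3,4,-0.1,0,0,0],[0.6,-0.3,5,-0.1,0,0,0],[0.6,-0.3,5,-0.1,0,0,0]]'; python3 -m inch '[[0,0,0,0,0,0,0],[0,0,0,0,0,0,0],[0,0,0,0,0,0,0],[0,0,0,0,0,0,0],[0,0,0,0,0,0,0],[0,0,0,0,0,0,0]]'
```

```text
clock: 4.53
position: [562.5, -120.0, 139.8]
ee_rot: [-0.706, -0.041, 0.042, 0.706]
contact_force: [-0.5, 0.2, -0.3]
gripper_width: 51.5
clock: 5.03
position: [564.3, -122.6, 142.2]
ee_rot: [0.707, 0.043, -0.041, -0.704]
contact_force: [1.6, -9.6, 0.3]
gripper_width: 7.8
```

```bash
python3 - <<'E'
from h import *
snap('wrist','w3.png'); s=st();print(s['contact_force'],s['position'],s['gripper_width'])
E
```

```text
[ 1.61092542 -9.54422285  0.19328866] [ 564.30443343 -122.54810227  142.24737324] 7.670925440205212
```

View pics/w3.png

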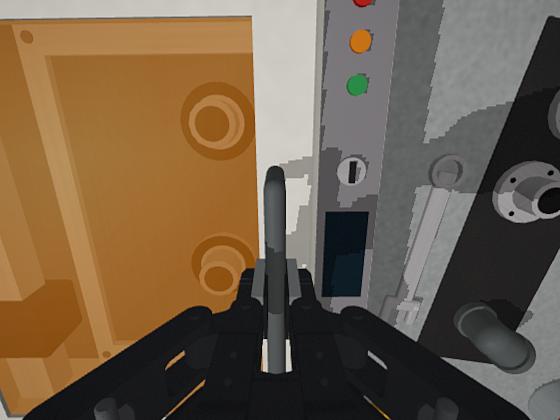

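```bash
cat > arc.py <<'E'
import sys; from h import *
# arc rows: from lid angle a to b, n rows, tilt ratio k; relative to ideal pose at a
def arc(a,b,n,k=0.3,rr=241.2,ph0=0.1876,extra=0):
    P=lambda t:np.array([0,-(rr*np.sin(t+ph0)),rr*np.cos(t+ph0)])  # tool-like axes (x,y down,z front)
    Rx=lambda t:R.from_rotvec([k*t,0,0]).as_matrix()
    out=[]
    for i in range(1,n+1):
        t=a+(b-a)*i/n; d=Rx(a).T@(P(t)-P(a))/10
        out.append([0,0,round(d[1],1),round(d[2],1),round(np.degrees(k*(t-a)),1),0,0])
    return out
if __name__=='__main__':
    a,b,n=float(sys.argv[1]),float(sys.argv[2]),int(sys.argv[3]); k=float(sys.argv[4]) if len(sys.argv)>4 else .3
    print(arc(a,b,n,k))
E
python3 arc.py 0 .35 20
```

```text
[[0, 0, np.float64(-0.4), np.float64(-0.1), np.float64(0.3), 0, 0], [0, 0, np.float64(-0.8), np.float64(-0.2), np.float64(0.6), 0, 0], [0, 0, np.float64(-1.2), np.float64(-0.3), np.float64(0.9), 0, 0], [0, 0, np.float64(-1.6), np.float64(-0.4), np.float64(1.2), 0, 0], [0, 0, np.float64(-2.1), np.float64(-0.5), np.float64(1.5), 0, 0], [0, 0, np.float64(-2.5), np.float64(-0.6), np.float64(1.8), 0, 0], [0, 0, np.float64(-2.9), np.float64(-0.7), np.float64(2.1), 0, 0], [0, 0, np.float64(-3.3), np.float64(-0.9), np.float64(2.4), 0, 0], [0, 0, np.float64(-3.7), np.float64(-1.0), np.float64(2.7), 0, 0], [0, 0, np.float64(-4.1), np.float64(-1.1), np.float64(3.0), 0, 0], [0, 0, np.float64(-4.5), np.float64(-1.3), np.float64(3.3), 0, 0], [0, 0, np.float64(-4.8), np.float64(-1.5), np.float64(3.6), 0, 0], [0, 0, np.float64(-5.2), np.float64(-1.6), np.float64(3.9), 0, 0], [0, 0, np.float64(-5.6), np.float64(-1.8), np.float64(4.2), 0, 0], [0, 0, np.float64(-6.0), np.float64(-2.0), np.float64(4.5), 0, 0], [0, 0, np.float64(-6.4), np.float64(-2.2), np.float64(4.8), 0, 0], [0, 0, np.float64(-6.7), np.float64(-2.4), np.float64(5.1), 0, 0], [0, 0, np.float64(-7.1), np.float64(-2.6), np.float64(5.4), 0, 0], [0, 0, np.float64(-7.5), np.float64(-2.8), np.float64(5.7), 0, 0], [0, 0, np.float64(-7.9), np.float64(-3.0), np.float64(6.0), 0, 0]]
```

```bash
python3 -m inch '[[0,0,-0.3,-0.2,0,0,0],[0,0,-0.7,-0.4,0.5,0,0],[0,0,-1.2,-0.5,1,0,0],[0,0,-1.6,-0.6,1.2,0,0],[0,0,-2.1,-0.7,1.5,0,0],[0,0,-2.5,-0.8,1.8,0,0],[0,0,-2.9,-0.9,2.1,0,0],[0,0,-3.3,-1.1,2.4,0,0],[0,0,-3.7,-1.2,2.7,0,0],[0,0,-4.1,-1.3,3,0,0],[0,0,-4.5,-1.5,3.3,0,0],[0,0,-4.8,-1.7,3.6,0,0],[0,0,-5.2,-1.8,3.9,0,0],[0,0,-5.6,-2,4.2,0,0],[0,0,-6,-2.2,4.5,0,0],[0,0,-6.4,-2.4,4.8,0,0],[0,0,-6.7,-2.6,5.1,0,0],[0,0,-7.1,-2.8,5.4,0,0],[0,0,-7.5,-3,5.7,0,0],[0,0,-7.9,-3.2,6,0,0]]'; sed -i 's/    print(arc(a,b,n,k))/    print("["+",".join("["+",".join("%g"%v for v in r)+"]" for r in arc(a,b,n,k))+"]")/' arc.py; python3 arc.py .35 .7 20; python3 arc.py .7 1.05 20;python3 arc.py 1.05 1.4 20
```

```text
clock: 6.75
position: [567.9, -151.2, 219.3]
ee_rot: [-0.667, -0.041, 0.043, 0.742]
contact_force: [6.6, -0.8, -8.5]
gripper_width: 7.6
[[0,0,-0.4,-0.2,0.3,0,0],[0,0,-0.8,-0.4,0.6,0,0],[0,0,-1.1,-0.6,0.9,0,0],[0,0,-1.5,-0.8,1.2,0,0],[0,0,-1.9,-1,1.5,0,0],[0,0,-2.2,-1.2,1.8,0,0],[0,0,-2.6,-1.4,2.1,0,0],[0,0,-3,-1.6,2.4,0,0],[0,0,-3.3,-1.9,2.7,0,0],[0,0,-3.7,-2.1,3,0,0],[0,0,-4,-2.3,3.3,0,0],[0,0,-4.3,-2.6,3.6,0,0],[0,0,-4.7,-2.8,3.9,0,0],[0,0,-5,-3.1,4.2,0,0],[0,0,-5.3,-3.4,4.5,0,0],[0,0,-5.7,-3.6,4.8,0,0],[0,0,-6,-3.9,5.1,0,0],[0,0,-6.3,-4.2,5.4,0,0],[0,0,-6.6,-4.5,5.7,0,0],[0,0,-6.9,-4.8,6,0,0]]
[[0,0,-0.3,-0.3,0.3,0,0],[0,0,-0.6,-0.5,0.6,0,0],[0,0,-1,-0.8,0.9,0,0],[0,0,-1.3,-1.1,1.2,0,0],[0,0,-1.6,-1.4,1.5,0,0],[0,0,-1.9,-1.7,1.8,0,0],[0,0,-2.2,-2,2.1,0,0],[0,0,-2.5,-2.3,2.4,0,0],[0,0,-2.8,-2.6,2.7,0,0],[0,0,-3,-2.9,3,0,0],[0,0,-3.3,-3.2,3.3,0,0],[0,0,-3.6,-3.6,3.6,0,0],[0,0,-3.8,-3.9,3.9,0,0],[0,0,-4.1,-4.2,4.2,0,0],[0,0,-4.4,-4.6,4.5,0,0],[0,0,-4.6,-4.9,4.8,0,0],[0,0,-4.8,-5.3,5.1,0,0],[0,0,-5.1,-5.6,5.4,0,0],[0,0,-5.3,-6,5.7,0,0],[0,0,-5.5,-6.3,6,0,0]]
[[0,0,-0.3,-0.3,0.3,0,0],[0,0,-0.5,-0.7,0.6,0,0],[0,0,-0.7,-1,0.9,0,0],[0,0,-1,-1.4,1.2,0,0],[0,0,-1.2,-1.7,1.5,0,0],[0,0,-1.4,-2.1,1.8,0,0],[0,0,-1.6,-2.5,2.1,0,0],[0,0,-1.8,-2.8,2.4,0,0],[0,0,-2,-3.2,2.7,0,0],[0,0,-2.2,-3.6,3,0,0],[0,0,-2.4,-3.9,3.3,0,0],[0,0,-2.6,-4.3,3.6,0,0],[0,0,-2.8,-4.7,3.9,0,0],[0,0,-3,-5.1,4.2,0,0],[0,0,-3.1,-5.5,4.5,0,0],[0,0,-3.3,-5.9,4.8,0,0],[0,0,-3.4,-6.3,5.1,0,0],[0,0,-3.6,-6.7,5.4,0,0],[0,0,-3.7,-7.1,5.7,0,0],[0,0,-3.8,-7.5,6,0,0]]
```

```bash
python3 -m inch '[[0,0,-0.4,-0.2,0.3,0,0],[0,0,-0.8,-0.4,0.6,0,0],[0,0,-1.1,-0.6,0.9,0,0],[0,0,-1.5,-0.8,1.2,0,0],[0,0,-1.9,-1,1.5,0,0],[0,0,-2.2,-1.2,1.8,0,0],[0,0,-2.6,-1.4,2.1,0,0],[0,0,-3,-1.6,2.4,0,0],[0,0,-3.3,-1.9,2.7,0,0],[0,0,-3.7,-2.1,3,0,0],[0,0,-4,-2.3,3.3,0,0],[0,0,-4.3,-2.6,3.6,0,0],[0,0,-4.7,-2.8,3.9,0,0],[0,0,-5,-3.1,4.2,0,0],[0,0,-5.3,-3.4,4.5,0,0],[0,0,-5.7,-3.6,4.8,0,0],[0,0,-6,-3.9,5.1,0,0],[0,0,-6.3,-4.2,5.4,0,0],[0,0,-6.6,-4.5,5.7,0,0],[0,0,-6.9,-4.8,6,0,0]]'
```

```text
clock: 8.42
position: [574.7, -203.8, 282.9]
ee_rot: [-0.626, -0.039, 0.045, 0.777]
contact_force: [6.4, 5.0, -4.7]
gripper_width: 8.0
```

```bash
python3 - <<'E'
from h import *
snap('scene','s2.png'); s=st();print(s['contact_force'],s['position'],s['gripper_width'])
E
```

```text
[ 5.50589498  5.96206398 -2.70954062] [ 574.77544141 -204.47209697  283.53316718] 7.62855306808148
```

View pics/s2.png

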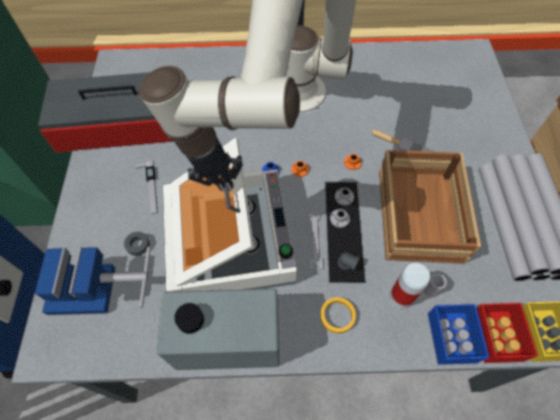

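Lid rising as planned (about 40°, handle at ~(230,190)); forces are small. Continue.

```bash
python3 -m inch '[[0,0,-0.3,-0.3,0.3,0,0],[0,0,-0.6,-0.5,0.6,0,0],[0,0,-1,-0.8,0.9,0,0],[0,0,-1.3,-1.1,1.2,0,0],[0,0,-1.6,-1.4,1.5,0,0],[0,0,-1.9,-1.7,1.8,0,0],[0,0,-2.2,-2,2.1,0,0],[0,0,-2.5,-2.3,2.4,0,0],[0,0,-2.8,-2.6,2.7,0,0],[0,0,-3,-2.9,3,0,0],[0,0,-3.3,-3.2,3.3,0,0],[0,0,-3.6,-3.6,3.6,0,0],[0,0,-3.8,-3.9,3.9,0,0],[0,0,-4.1,-4.2,4.2,0,0],[0,0,-4.4,-4.6,4.5,0,0],[0,0,-4.6,-4.9,4.8,0,0],[0,0,-4.8,-5.3,5.1,0,0],[0,0,-5.1,-5.6,5.4,0,0],[0,0,-5.3,-6,5.7,0,0],[0,0,-5.5,-6.3,6,0,0]]'; python3 -m inch '[[0,0,-0.3,-0.3,0.3,0,0],[0,0,-0.5,-0.7,0.6,0,0],[0,0,-0.7,-1,0.9,0,0],[0,0,-1,-1.4,1.2,0,0],[0,0,-1.2,-1.7,1.5,0,0],[0,0,-1.4,-2.1,1.8,0,0],[0,0,-1.6,-2.5,2.1,0,0],[0,0,-1.8,-2.8,2.4,0,0],[0,0,-2,-3.2,2.7,0,0],[0,0,-2.2,-3.6,3,0,0],[0,0,-2.4,-3.9,3.3,0,0],[0,0,-2.6,-4.3,3.6,0,0]]'; python3 arc.py 1.26 1.45 20
```

```text
clock: 10.13
position: [584.0, -275.8, 326.1]
ee_rot: [-0.585, -0.039, 0.047, 0.809]
contact_force: [6.5, 7.7, 2.5]
gripper_width: 8.0
clock: 11.13
position: [590.2, -324.0, 338.9]
ee_rot: [-0.56, -0.038, 0.048, 0.826]
contact_force: [8.0, 7.8, 6.5]
gripper_width: 8.1
[[0,0,-0.1,-0.2,0.2,0,0],[0,0,-0.2,-0.4,0.3,0,0],[0,0,-0.3,-0.6,0.5,0,0],[0,0,-0.4,-0.8,0.7,0,0],[0,0,-0.5,-1,0.8,0,0],[0,0,-0.6,-1.2,1,0,0],[0,0,-0.7,-1.4,1.1,0,0],[0,0,-0.8,-1.6,1.3,0,0],[0,0,-0.9,-1.8,1.5,0,0],[0,0,-1,-2.1,1.6,0,0],[0,0,-1.1,-2.3,1.8,0,0],[0,0,-1.2,-2.5,2,0,0],[0,0,-1.3,-2.7,2.1,0,0],[0,0,-1.3,-2.9,2.3,0,0],[0,0,-1.4,-3.1,2.4,0,0],[0,0,-1.5,-3.3,2.6,0,0],[0,0,-1.6,-3.6,2.8,0,0],[0,0,-1.7,-3.8,2.9,0,0],[0,0,-1.7,-4,3.1,0,0],[0,0,-1.8,-4.2,3.3,0,0]]
```

```bash
python3 -m inch '[[0,0,-0.05,-0.2,0.2,0,0],[0,0,-0.1,-0.4,0.3,0,0],[0,0,-0.2,-0.6,0.5,0,0],[0,0,-0.3,-0.8,0.7,0,0],[0,0,-0.4,-1,0.8,0,0],[0,0,-0.5,-1.2,1,0,0],[0,0,-0.6,-1.4,1.1,0,0],[0,0,-0.7,-1.6,1.3,0,0],[0,0,-0.8,-1.8,1.5,0,0],[0,0,-0.9,-2.1,1.6,0,0],[0,0,-1,-2.3,1.8,0,0],[0,0,-1.1,-2.5,2,0,0]]';python3 - <<'E'
from h import *
s=st();print(s['contact_force'],s['position'],s['gripper_width'])
E
```

```text
clock: 12.13
position: [593.8, -351.5, 341.7]
ee_rot: [-0.547, -0.039, 0.048, 0.835]
contact_force: [9.2, 5.9, 10.1]
gripper_width: 7.6
[ 9.2029731   5.8613384  10.11136212] [ 593.80534253 -351.50199901  341.71692337] 7.603087018920268
```

```bash
python3 -m inch '[[0,0.1,-0.15,-0.1,0.1,0,0],[0,0.2,-0.3,-0.25,0.2,0,0],[0,0.2,-0.35,-0.4,0.3,0,0],[0,0.2,-0.4,-0.6,0.4,0,0],[0,0.2,-0.45,-0.8,0.5,0,0],[0,0.2,-0.5,-1,0.6,0,0]]';python3 - <<'E'
from h import *
snap('scene','s3.png');snap('side','d3.png')
s=st();print(s['contact_force'],s['position'],s['gripper_width'])
a=cv2.imread('pics/s3.png')[120:300,130:330];b=cv2.imread('pics/d3.png')[60:250,170:370]
cv2.imwrite('pics/c3.png',np.hstack([cv2.resize(a,(400,380)),cv2.resize(b,(400,380))]))
E
```

```text
clock: 12.63
position: [595.4, -363.3, 342.2]
ee_rot: [-0.543, -0.037, 0.049, 0.838]
contact_force: [5.1, 5.0, 11.2]
gripper_width: 7.6
[5.390652   3.29902764 9.41630881] [ 595.49622511 -363.67673749  342.1939594 ] 7.50380431596679
```

View pics/c3.png

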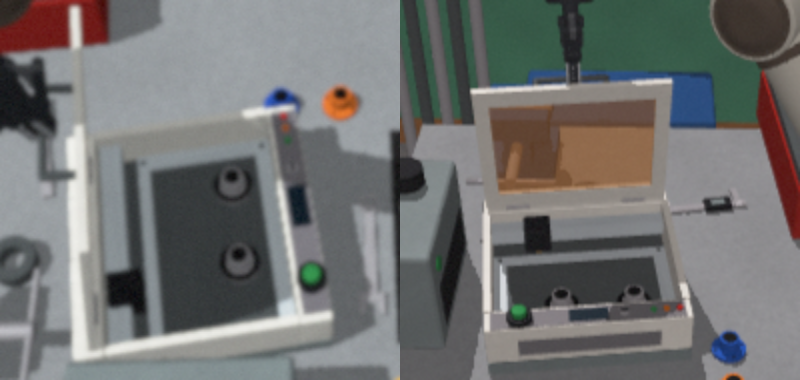

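```bash
python3 -m inch '[[0,0,0,-0.1,0,0,0],[0,0,0,-0.2,0,0,0],[0,0,0,-0.3,0,0,0],[0,0,0,-0.4,0,0,0]]';python3 -m inch '[[0,0,0,-0.1,0,0,0],[0,0,0,-0.2,0,0,0],[0,0,0,-0.3,0,0,0],[0,0,0,-0.4,0,0,0]]'
```

```text
clock: 13.07
position: [595.6, -364.6, 342.1]
ee_rot: [-0.541, -0.038, 0.05, 0.839]
contact_force: [3.1, 14.0, 15.1]
gripper_width: 7.6
clock: 13.4
position: [595.7, -364.8, 342.0]
ee_rot: [-0.539, -0.039, 0.052, 0.84]
contact_force: [0.9, 23.3, 20.2]
gripper_width: 7.6
```

```bash
python3 -m inch '[[0,0,-0.3,0.3,0,0,0],[0,0,-0.4,0.5,0,0,0],[0.25,0,-0.4,0.5,0,0,0],[0.25,0,-0.4,0.5,0,0,0],[0.25,0,-0.4,0.5,0,0,0],[0.25,0,-0.4,0.5,0,0,0]]';python3 - <<'E'
from h import *
snap('wrist','w4.png')
s=st();print(s['contact_force'],s['position'],s['gripper_width'])
E
```

```text
clock: 13.9
position: [593.9, -369.9, 339.9]
ee_rot: [-0.542, -0.032, 0.05, 0.838]
contact_force: [-0.7, 1.5, 2.4]
gripper_width: 21.0
[-0.87653112  1.76572604  3.00697882] [ 593.86144651 -369.93675502  339.85202254] 21.259755625651994
```

View pics/w4.png

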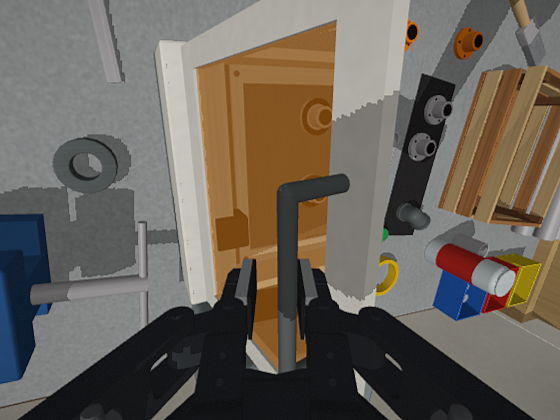

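```bash
python3 -m inch '[[0.25,0,-1.2,0.6,0,0,0],[0.25,0,-3,0.6,0,0,0],[0.25,0,-5,0.6,0,0,0],[0.25,0,-8,0.6,0,0,0],[0.25,0,-11,0.6,0,0,0],[0.25,0,-13,0.6,0,0,0],[0.25,0,-13,0.6,0,0,0]]';python3 - <<'E'
from h import *
s=st();print(s['contact_force'],s['position'])
for t in [(-40,430),(-110,430),(-110,330)]:
    print(rows(M2W((t[0],0,t[1])),Rdown(YAW+np.pi)))
E
```

```text
clock: 14.53
position: [599.6, -420.4, 463.5]
ee_rot: [-0.545, -0.034, 0.046, 0.836]
contact_force: [1.1, -0.2, 0.9]
gripper_width: 21.4
[ 1.09557661 -0.24235754  0.9484648 ] [ 599.61871489 -420.35437328  463.45306748]
(array([ 0.07, 12.79, 20.71]), array([-23.8,   0.1,   0.3]))
(array([ 0.07, 15.62, 27.11]), array([-23.8,   0.1,   0.3]))
(array([1.000e-02, 2.477e+01, 2.307e+01]), array([-23.8,   0.1,   0.3]))
```

```bash
python3 -m inch '[[0.5,0,2,3.5,-5,0,0],[0.5,0,4,7,-10,0,0],[0.5,0,6.5,10.5,-15,0,0],[0.5,0,8.5,14,-20,0,0],[0.5,0,10.6,17.5,-23.8,0,0],[0.5,0,12.8,20.7,-23.8,0,0],[0.5,0,15.6,23,-23.8,0,0],[0.5,0,18.5,23,-23.8,0,0],[1,0,21.5,23,-23.8,0,0],[1,0,24.5,23,-23.8,0,0],[1,0,24.5,23,-23.8,0,0],[1,0,24.5,23,-23.8,0,0],[1,0,24.5,23,-23.8,0,0]]';python3 - <<'E'
from h import *
s=st();c=cam('wrist');snap('wrist','w5.png');print(s['contact_force'],s['position'])
for l in ['marked1','blank1','start','marker']:
    for d in arm.masks_of(l,'wrist'):
        if d['conf']>.35:
            v,u=np.nonzero(d['mask']); print(l,round(d['conf'],2),u.mean().round(1),v.mean().round(1),np.round(d['extent']),ray('wrist',u.mean(),v.mean(),40,c).round(1))
E
```

```text
clock: 15.62
position: [564.2, -110.2, 332.3]
ee_rot: [-0.704, -0.042, 0.041, 0.708]
contact_force: [0.1, -0.6, 0.2]
gripper_width: 85.4
[ 0.09992258 -0.60334271  0.23923935] [ 564.22820084 -110.2120204   332.32493485]
marked1 0.91 234.8 198.9 [216. 183.  37.  32.] [ 608.8 -162.1   40. ]
marked1 0.58 233.2 114.9 [215.  93.  39.  44.] [ 493.1 -172.7   40. ]
blank1 0.95 414.7 157.0 [397. 137.  38.  40.] [518.8  82.4  40. ]
blank1 0.86 443.7 106.9 [424.  84.  39.  48.] [450.1 102.7  40. ]
blank1 0.86 500.9 13.4 [480.   0.  49.  31.] [338.8 139.4  40. ]
blank1 0.84 370.6 13.8 [350.   0.  45.  32.] [358.1 -16.8  40. ]
blank1 0.73 300.6 9.2 [282.   0.  39.  23.] [ 363.5 -101.2   40. ]
start 0.86 299.4 264.3 [288. 257.  20.  16.] [703.9 -53.1  40. ]
marker 0.8 147.1 175.4 [  0.  33. 316. 367.] [ 588.7 -287.8   40. ]
```

View pics/w5.png

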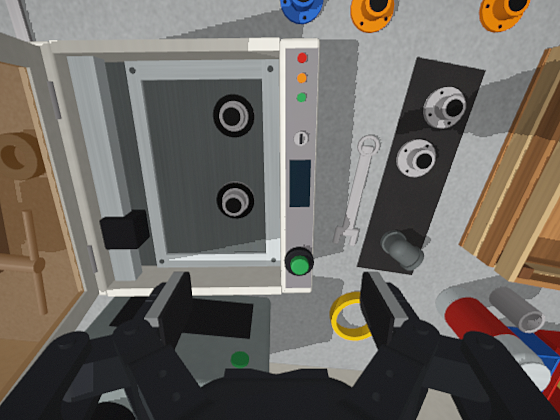

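```bash
python3 - <<'E'
from h import *
from scipy.optimize import least_squares
c=cam('wrist')
obs=[((58,-126,34),(141,78)),((-99,-126,34),(266,77)),((58,126,34),(160,255)),((-99,126,34),(269,254)),((-145,105,107),(299.4,264.3))]
def f(q):
    r=[]
    for p,uv in obs:
        w=[q[0]+np.cos(q[2])*p[0]-np.sin(q[2])*p[1],q[1]+np.sin(q[2])*p[0]+np.cos(q[2])*p[1],p[2]]
        r+=list(proj('wrist',w,c)-uv)
    return r
s=least_squares(f,[577,-220,-1.456]);print(s.x,np.round(s.fun,1))
im=cv2.imread('pics/w5.png')
a=cv2.resize(im[80:230,200:280],None,fx=4,fy=4,interpolation=cv2.INTER_CUBIC);b=cv2.resize(im[75:195,380:480],None,fx=4,fy=4,interpolation=cv2.INTER_CUBIC)
o=np.zeros((600,720,3),np.uint8);o[:600,:320]=a;o[:480,320:720]=b;cv2.imwrite('pics/c5.png',o)
E
```

```text
[ 579.93954592 -220.65035917   -1.45846801] [ 1.6 -0.3 -2.1  1.5  5.4 -1.9 -3.7 -0.7 -0.9 -0.1]
```

View pics/c5.png

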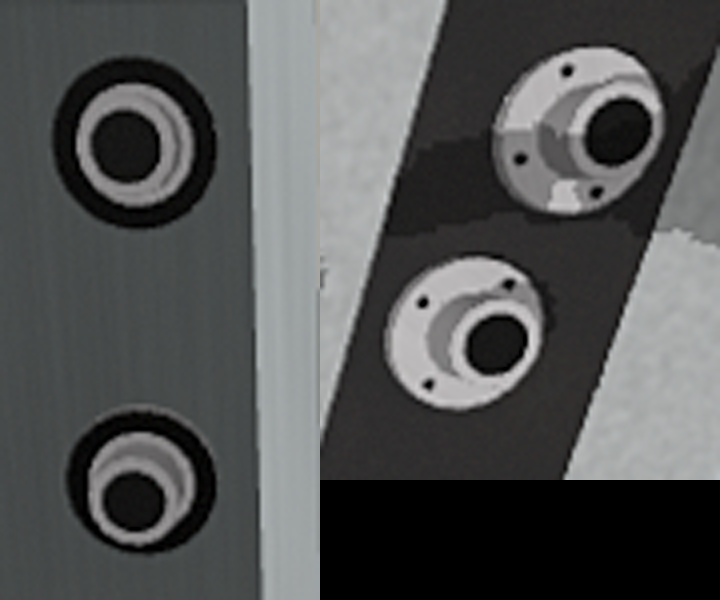

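```bash
python3 - <<'E'
from h import *
c=cam('wrist')
for n,u,z in [('m1f',(233.75,115.75),38),('m1h',(231.3,116.5),60),('m2f',(235.5,200.3),38),('m2h',(233.3,205.3),60),('Bf',(444.8,107.5),11),('Bh',(455,107.5),33),('Af',(416.3,158.3),11),('Ah',(424.5,160.8),33)]:
    print(n,ray('wrist',*u,z,c).round(1))
m1=ray('wrist',231.3,116.5,60,c);m2=ray('wrist',233.3,205.3,60,c)
for m in(m1,m2): m[2]=120; print(rows(m,Rdown(YAW+np.pi)))
E
```

```text
m1f [ 494.  -171.5   38. ]
m1h [ 494.6 -171.8   60. ]
m2f [ 611.3 -160.6   38. ]
m2h [ 612. -161.   60.]
Bf [449.  120.8  11. ]
Bh [448.9 122.6  33. ]
Af [523.4 100.   11. ]
Ah [523.4 101.7  33. ]
(array([-7.68, 21.16, -5.45]), array([-0.4,  0.1,  0.1]))
(array([ 4.11, 21.19, -5.75]), array([-0.4,  0.1,  0.1]))
```

```bash
python3 - <<'E'
from h import *
c=cam('scene')
P=np.array([ray('scene',*u,116,c) for u in [(386.3,150),(461.3,153.8),(480,246.3),(393.8,247.5)]]); print(P.round(0),P.mean(0), np.linalg.norm(P-np.roll(P,-1,0),axis=1))
cd=P.mean(0); ang=np.arctan2(*(P[2]+P[3]-P[0]-P[1])[1::-1]); print('angle',ang)
s=st()
for q in [(494.3,-171.6,100),(494.3,-171.6,58)]: print(rows(q,Rdown(YAW+np.pi)))
E
```

```text
[[365. 241. 116.]
 [386. 454. 116.]
 [680. 432. 116.]
 [676. 212. 116.]] [526.56215881 334.77679314 116.        ] [214.55417618 293.98462212 219.33980061 312.00376106]
angle -0.08396323645879436
(array([-7.71, 23.16, -5.44]), array([-0.4,  0.1,  0.1]))
(array([-7.72, 27.36, -5.47]), array([-0.4,  0.1,  0.1]))
```

```bash
python3 -m inch '[[0.6,-2.5,3,-1.8,0,0,0],[0.6,-5,6,-3.6,0,0,0],[0.6,-7.7,9,-5.4,0,0,0],[0.6,-7.7,12.5,-5.4,0,0,0],[0.6,-7.7,16,-5.4,0,0,0],[0.6,-7.7,19.5,-5.4,0,0,0],[0.6,-7.7,22,-5.4,0,0,0],[0.6,-7.7,23,-5.4,0,0,0],[0.6,-7.7,23,-5.4,0,0,0]]';python3 - <<'E'
from h import *
s=st();print(s['position'],s['contact_force']);c=cam('wrist');snap('wrist','w6.png');print(rows((494.3,-171.6,58),Rdown(YAW+np.pi)))
E
```

```text
clock: 16.62
position: [492.4, -170.7, 98.7]
ee_rot: [-0.703, -0.04, 0.043, 0.709]
contact_force: [-0.5, 0.1, 0.2]
gripper_width: 51.4
[ 492.36783106 -170.72755916   98.66893752] [-0.46695361  0.09503833  0.2498924 ]
(array([ 0.04,  4.26, -0.11]), array([-0.4,  0.2, -0. ]))
```

View pics/w6.png

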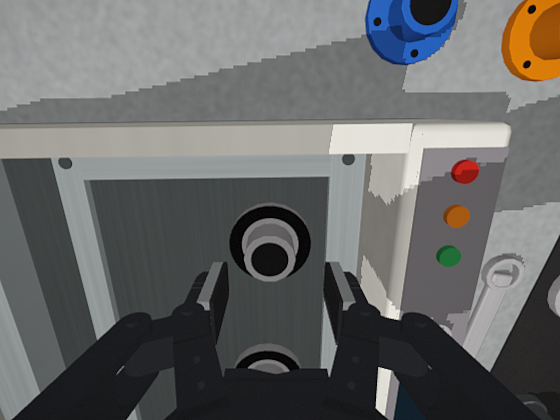

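```bash
python3 -m inch '[[0.6,0.05,1.5,-0.1,0,0,0],[0.6,0.1,3,-0.1,0,0,0],[0.6,0.1,4,-0.1,0,0,0],[0.6,0.1,4,-0.1,0,0,0],[0.6,0.1,4,-0.1,0,0,0]]';python3 -m inch '[[0,0,0,0,0,0,0],[0,0,0,0,0,0,0],[0,0,0,0,0,0,0],[0,0,0,0,0,0,0],[0,0,0,0,0,0,0],[0,0,0,0,0,0,0]]'
```

```text
clock: 17.08
position: [495.3, -171.1, 61.6]
ee_rot: [-0.704, -0.042, 0.041, 0.708]
contact_force: [-0.5, -0.4, -0.7]
gripper_width: 51.2
clock: 17.58
position: [495.7, -171.2, 62.4]
ee_rot: [-0.704, -0.043, 0.041, 0.708]
contact_force: [-1.0, -0.5, 6.2]
gripper_width: 29.5
```

```bash
python3 -m inch '[[0,0,-1,0,0,0,0],[0,0,-3,0,0,0,0],[0,0,-6,0,0,0,0],[0,0,-9,0,0,0,0],[0,0,-12,0,0,0,0],[0,0,-13.5,0,0,0,0],[0,0,-13.5,0,0,0,0]]';python3 - <<'E'
from h import *
s=st();print(s['position'],s['contact_force'],s['gripper_width']);
for z in(190,62):print(rows((466,340,z),Rdown(YAW+np.pi)))
E
```

```text
clock: 18.17
position: [496.5, -172.2, 200.3]
ee_rot: [-0.704, -0.045, 0.039, 0.708]
contact_force: [0.7, 0.5, -1.7]
gripper_width: 29.9
[ 496.51738042 -172.20571057  200.33118836] [ 0.66988731  0.54310932 -1.68817498] 29.891033611863122
(array([ 3.02,  1.31, 51.22]), array([-0.3,  0.2,  0.5]))
(array([ 2.91, 14.11, 51.15]), array([-0.3,  0.2,  0.5]))
```

```bash
python3 -m inch '[[0,0.2,0,1.5,0,0,0],[0,0.4,0,4.5,0,0,0],[0,0.6,0,8,0,0,0],[0,0.8,0,12,0,0,0],[0,1,0,16,0,0,0],[0,1.3,0,20,0,0,0],[0,1.5,0,24,0,0,0],[0,1.8,0,28,0,0,0],[0,2,0,32,0,0,0],[0,2.3,0,36,0,0,0],[0,2.5,0,40,0,0,0],[0,2.8,0,44,0,0,0],[0,3,0,47,0,0,0],[0,3,0,49.5,0,0,0],[0,3,0,51,0,0,0],[0,3,0,51,0,0,0],[0,3,0,51,0,0,0]]';python3 - <<'E'
from h import *
s=st();print(s['position'],s['contact_force'],s['gripper_width'],s['clock']);snap('wrist','w7.png')
E
```

```text
clock: 19.58
position: [463.4, 337.7, 197.8]
ee_rot: [-0.704, -0.041, 0.043, 0.708]
contact_force: [0.0, 0.4, -2.0]
gripper_width: 30.0
[463.40787318 337.67522909 197.84528399] [ 0.03826452  0.39678777 -2.04434022] 29.973828269326837 19.5833
```

View pics/w7.png

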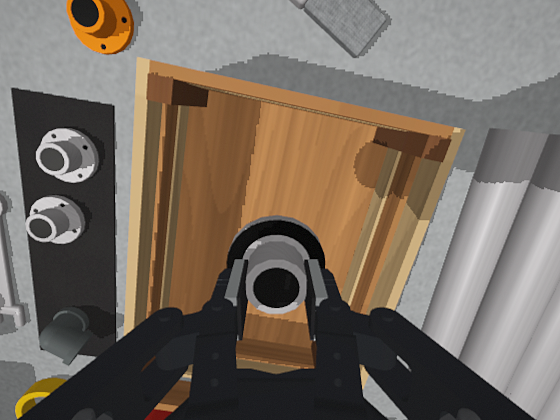

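```bash
python3 -m inch '[[0,0.3,2,0.2,0,0,0],[0,0.3,5,0.2,0,0,0],[0,0.3,8,0.2,0,0,0],[0,0.3,11,0.2,0,0,0],[0,0.3,13,0.2,0,0,0],[0,0.3,13.8,0.2,0,0,0],[0,0.3,13.8,0.2,0,0,0],[0.7,0.3,13.8,0.2,0,0,0],[0.7,0.3,13.8,0.2,0,0,0],[0.7,0.3,13.8,0.2,0,0,0],[0.7,0.3,11,0.2,0,0,0],[0.7,0.3,8,0.2,0,0,0],[0.7,0.3,4,0.2,0,0,0],[0.7,0.3,0,0.2,0,0,0],[0.7,0.3,-1,0.2,0,0,0]]';python3 - <<'E'
from h import *
s=st();print(s['position'],s['contact_force'],s['gripper_width'],s['clock']);snap('wrist','w8.png');snap('scene','s8.png')
print(rows((611.6,-160.8,200),Rdown(YAW+np.pi)))
c=cam('scene')
for d in arm.masks_of('marked1','scene'):
    if d['conf']>.3: v,u=np.nonzero(d['mask']); print(d['conf'],u.mean(),v.mean(),ray('scene',u.mean(),v.mean(),42,c))
E
```

```text
clock: 20.88
position: [469.9, 342.7, 218.6]
ee_rot: [-0.7, -0.047, 0.038, 0.712]
contact_force: [1.3, -0.1, 1.1]
gripper_width: 59.6
[469.87635099 342.70912342 218.57124976] [ 1.28396834 -0.06320429  1.10602592] 59.64967110262655 20.8833
(array([  8.26,   0.79, -51.62]), array([-0.8,  0.2,  0.5]))
0.79 248.98972602739727 243.7123287671233 [ 616.90559344 -162.10505339   42.        ]
0.68 418.81205673758865 197.56382978723406 [484.86676277 332.29409534  42.        ]
0.37 148.2835051546392 180.8556701030928 [ 397.95049017 -466.06113712   42.        ]
```

View pics/w8.png

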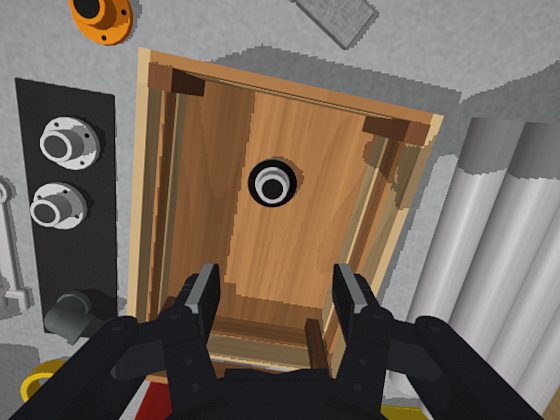

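View pics/s8.png

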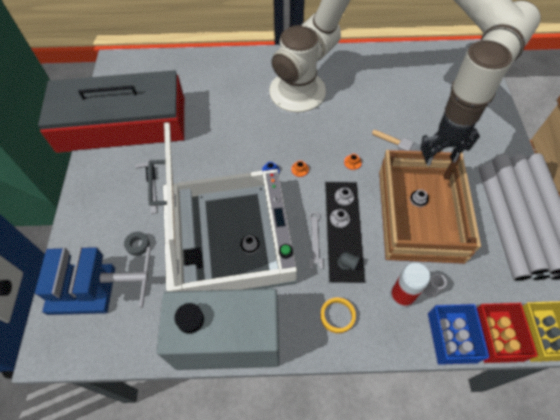

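```bash
python3 -m inch '[[0.6,0.3,0,-2,0,0,0],[0.6,0.8,0,-6,0,0,0],[0.6,1.5,0,-10,0,0,0],[0.6,2.2,0,-14,0,0,0],[0.6,3,0,-18,0,0,0],[0.6,3.6,0,-22,0,0,0],[0.6,4.2,0,-26,0,0,0],[0.6,4.8,0,-30,0,0,0],[0.6,5.4,0,-34,0,0,0],[0.6,6,0,-38,0,0,0],[0.6,6.6,0,-42,0,0,0],[0.6,7.2,0,-46,0,0,0],[0.6,8,2,-49.5,0,0,0],[0.6,8.2,5,-51.6,0,0,0],[0.6,8.2,8,-51.6,0,0,0],[0.6,8.2,9,-51.6,0,0,0],[0.6,8.2,9,-51.6,0,0,0],[0.6,8.2,9,-51.6,0,0,0]]';python3 - <<'E'
from h import *
s=st();print(s['position'],s['contact_force'],s['gripper_width'],s['clock']);c=cam('wrist');snap('wrist','w9.png')
print(proj('wrist',(611.6,-160.8,60),c))
print(rows((611.6,-160.8,60),Rdown(YAW+np.pi)))
E
```

```text
clock: 22.53
position: [609.1, -161.4, 115.3]
ee_rot: [-0.704, -0.042, 0.043, 0.708]
contact_force: [0.6, -0.3, 0.7]
gripper_width: 50.9
[ 609.09333447 -161.40411995  115.33235545] [ 0.55960886 -0.31772919  0.70545921] 50.94383857235196 22.5333
[273.57031557 248.39097565]
(array([ 0.16,  5.68, -0.01]), array([-0.3,  0.3,  0.1]))
```

View pics/w9.png

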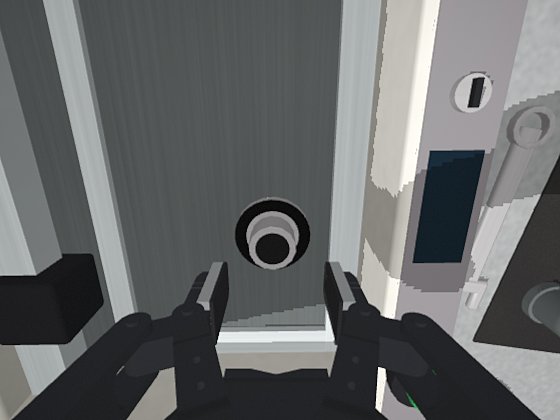

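```bash
python3 -m inch '[[0.6,0.1,2,0,0,0,0],[0.6,0.2,4,0,0,0,0],[0.6,0.2,5.4,0,0,0,0],[0.6,0.2,5.4,0,0,0,0],[0.6,0.2,5.4,0,0,0,0],[0,0.2,5.4,0,0,0,0],[0,0.2,5.4,0,0,0,0],[0,0.2,5.4,0,0,0,0],[0,0.2,5.4,0,0,0,0],[0,0.2,5.4,0,0,0,0],[0,0.2,5.4,0,0,0,0]]';python3 -m inch '[[0,0,-1,0,0,0,0],[0,0,-3,0,0,0,0],[0,0,-6,0,0,0,0],[0,0,-9,0,0,0,0],[0,0,-12,0,0,0,0],[0,0,-13.5,0,0,0,0],[0,0,-13.5,0,0,0,0]]';python3 - <<'E'
from h import *
s=st();print(s['position'],s['contact_force'],s['gripper_width']);snap('wrist','w10.png')
print(rows((580,331,195),Rdown(YAW+np.pi)))
E
```

```text
clock: 23.5
position: [612.8, -161.1, 64.4]
ee_rot: [-0.704, -0.044, 0.041, 0.708]
contact_force: [-0.5, 1.6, 6.9]
gripper_width: 29.8
clock: 24.08
position: [613.3, -162.5, 202.3]
ee_rot: [-0.704, -0.045, 0.039, 0.708]
contact_force: [0.5, 0.7, -1.4]
gripper_width: 29.5
[ 613.27650845 -162.5362953   202.32365971] [ 0.45831665  0.72962962 -1.35774083] 29.470880545882697
(array([ 2.63,  0.76, 49.34]), array([-0.4,  0.2,  0.3]))
```

View pics/w10.png

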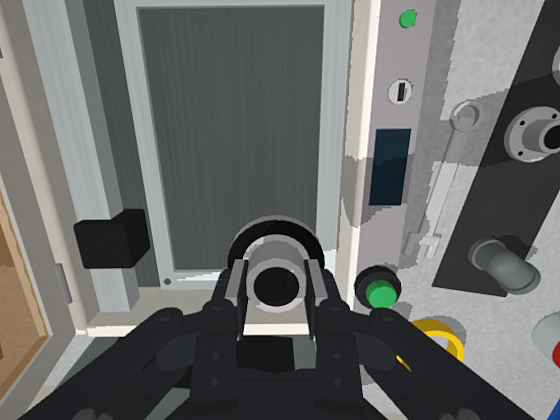

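```bash
python3 -m inch '[[0,0.2,0,1.5,0,0,0],[0,0.4,0,4.5,0,0,0],[0,0.6,0,8,0,0,0],[0,0.8,0,12,0,0,0],[0,1,0,16,0,0,0],[0,1.3,0,20,0,0,0],[0,1.5,0,24,0,0,0],[0,1.8,0,28,0,0,0],[0,2,0,32,0,0,0],[0,2.3,0,36,0,0,0],[0,2.5,0,40,0,0,0],[0,2.6,0,44,0,0,0],[0,2.6,0,47,0,0,0],[0,2.6,0,49,0,0,0],[0,2.6,0,49.3,0,0,0],[0,2.6,0,49.3,0,0,0],[0,2.6,0,49.3,0,0,0]]';python3 - <<'E'
from h import *
s=st();print(s['position'],s['contact_force'],s['gripper_width'],s['clock']);snap('wrist','w11.png')
E
```

```text
clock: 25.55
position: [577.9, 329.9, 198.2]
ee_rot: [-0.704, -0.041, 0.043, 0.708]
contact_force: [0.5, -0.6, -1.2]
gripper_width: 29.9
[577.9446236  329.93110316 198.19500894] [ 0.50000975 -0.5538894  -1.21148385] 29.91483525293603 25.55
```

View pics/w11.png

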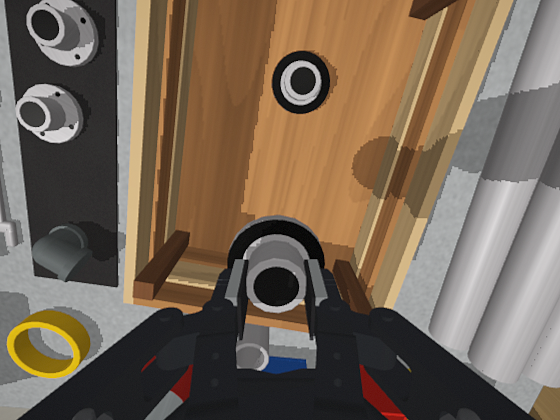

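```bash
python3 -m inch '[[0,0,2,0,0,0,0],[0,0,5,0,0,0,0],[0,0,8,0,0,0,0],[0,0,11,0,0,0,0],[0,0,13,0,0,0,0],[0,0,13.8,0,0,0,0],[0,0,13.8,0,0,0,0],[0.7,0,13.8,0,0,0,0],[0.7,0,13.8,0,0,0,0],[0.7,0,13.8,0,0,0,0],[0.7,0,11,0,0,0,0],[0.7,0,8,0,0,0,0],[0.7,0,4,0,0,0,0],[0.7,0,0,0,0,0,0],[0.7,0,-2,0,0,0,0],[0.7,0,-2,0,0,0,0]]';python3 - <<'E'
from h import *
s=st();print(s['position'],s['contact_force'],s['gripper_width'],s['clock']);snap('wrist','w12.png')
print(rows((449,121.5,200),Rdown(1.296)),rows((486,111,220),Rdown(1.296)))
E
```

```text
clock: 26.93
position: [581.8, 332.1, 229.7]
ee_rot: [-0.7, -0.047, 0.037, 0.711]
contact_force: [0.0, -0.9, 1.0]
gripper_width: 59.9
[581.75233093 332.12746441 229.68121569] [ 0.04870438 -0.87640739  0.98774708] 59.921109300040314 26.9333
(array([-15.55,   2.21, -19.33]), array([-0.8, 22.5,  0.4])) (array([-11.98,   0.22, -20.78]), array([-0.8, 22.5,  0.4]))
```

View pics/w12.png

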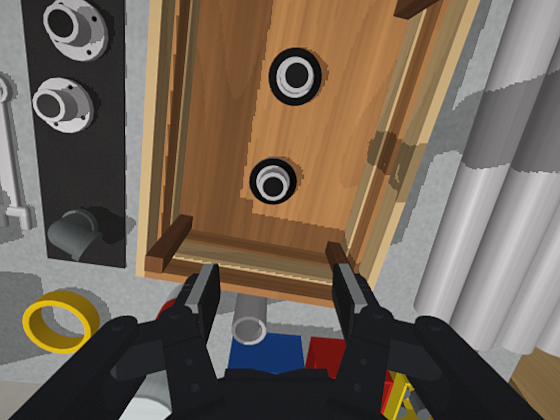

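```bash
python3 - <<'E'
from h import *
print(rows((523.4,100.5,200),Rdown(YAW+np.pi)))
print(rows((523.4,100.5,85),Rdown(YAW+np.pi)))
E
```

```text
(array([ -8.41,   2.23, -22.29]), array([-0.7,  0.2,  0.5]))
(array([ -8.51,  13.73, -22.44]), array([-0.7,  0.2,  0.5]))
```

```bash
python3 -m inch '[[0.6,-1,0,-2.5,0,0,0],[0.6,-2.5,0,-6,0,0,0],[0.6,-4,0,-10,0,0,0],[0.6,-5.5,0,-14,0,0,0],[0.6,-7,0,-18,0,0,0],[0.6,-8.5,2,-21,0,0,0],[0.6,-8.5,5,-22.3,0,0,0],[0.6,-8.5,8.5,-22.3,0,0,0],[0.6,-8.5,12,-22.3,0,0,0],[0.6,-8.5,13.7,-22.3,0,0,0],[0.6,-8.5,13.7,-22.3,0,0,0],[0.6,-8.5,13.7,-22.3,0,0,0]]';python3 - <<'E'
from h import *
s=st();print(s['position'],s['contact_force'],s['gripper_width'],s['clock']);c=cam('wrist');snap('wrist','w13.png')
print(proj('wrist',(523.4,100.5,33),c),rows((523.4,100.5,32.5),Rdown(YAW+np.pi)))
E
```

```text
clock: 27.98
position: [520.4, 99.6, 81.0]
ee_rot: [-0.704, -0.041, 0.043, 0.708]
contact_force: [1.2, -0.0, 1.2]
gripper_width: 51.0
[520.38988929  99.56651933  80.96507933] [ 1.19218699 -0.04310001  1.16626653] 51.008196014389206 27.9833
[274.03149808 254.21081127] (array([ 0.2 ,  4.97, -0.02]), array([-0.4,  0.2,  0.1]))
```

View pics/w13.png

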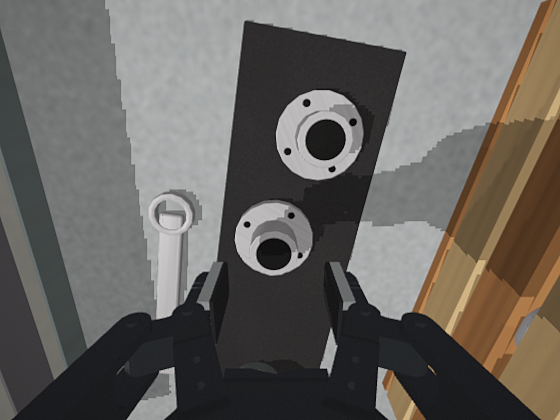

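```bash
python3 -m inch '[[0.6,0.1,1.5,0,0,0,0],[0.6,0.2,3,0,0,0,0],[0.6,0.2,4.4,0,0,0,0],[0.6,0.2,4.7,0,0,0,0],[0.6,0.2,4.7,0,0,0,0],[0,0.2,4.7,0,0,0,0],[0,0.2,4.7,0,0,0,0],[0,0.2,4.7,0,0,0,0],[0,0.2,4.7,0,0,0,0],[0,0.2,4.7,0,0,0,0],[0,0.2,4.7,0,0,0,0]]';python3 -m inch '[[0,0,-1,0,0,0,0],[0,0,-3,0,0,0,0],[0,0,-6,0,0,0,0],[0,0,-9,0,0,0,0],[0,0,-12,0,0,0,0],[0,0,-15,0,0,0,0],[0,0,-17,0,0,0,0],[0,0,-17,0,0,0,0]]';python3 - <<'E'
from h import *
s=st();print(s['position'],s['contact_force'],s['gripper_width'])
print(rows((521,-203.4,195),Rdown(YAW+np.pi)))
E
```

```text
clock: 28.95
position: [523.8, 100.9, 36.4]
ee_rot: [-0.703, -0.043, 0.041, 0.709]
contact_force: [-0.6, 0.5, 7.5]
gripper_width: 29.6
clock: 29.62
position: [525.1, 100.0, 210.4]
ee_rot: [-0.702, -0.046, 0.038, 0.71]
contact_force: [-0.7, 0.3, -1.8]
gripper_width: 29.9
[525.09814449 100.02632957 210.371765  ] [-0.74979876  0.30222289 -1.79968875] 29.924247754665156
(array([ -4.02,   1.2 , -30.09]), array([-0.6,  0.2,  0.6]))
```

```bash
python3 -m inch '[[0,-0.3,0,-1.5,0,0,0],[0,-0.8,0,-4.5,0,0,0],[0,-1.3,0,-8,0,0,0],[0,-2,0,-12,0,0,0],[0,-2.6,0,-16,0,0,0],[0,-3.2,0,-20,0,0,0],[0,-3.7,0,-24,0,0,0],[0,-4,0,-27,0,0,0],[0,-4,0,-29,0,0,0],[0,-4,0,-30,0,0,0],[0,-4,2,-30,0,0,0],[0,-4,5,-30,0,0,0],[0,-4,8,-30,0,0,0],[0,-4,9,-30,0,0,0],[0,-4,9,-30,0,0,0]]';python3 - <<'E'
from h import *
s=st();print(s['position'],s['contact_force'],s['gripper_width'],s['clock']);snap('wrist','w14.png')
print(rows((521,-203.4,64),Rdown(YAW+np.pi)))
E
```

```text
clock: 30.87
position: [515.9, -202.0, 109.1]
ee_rot: [-0.703, -0.039, 0.045, 0.709]
contact_force: [0.6, -0.6, -1.9]
gripper_width: 29.5
[ 515.88656398 -201.9635537   109.08952987] [ 0.64446612 -0.55289238 -1.94437415] 29.500301221933984 30.8667
(array([ 0.33,  4.74, -0.18]), array([-0.4,  0.2, -0.2]))
```

View pics/w14.png

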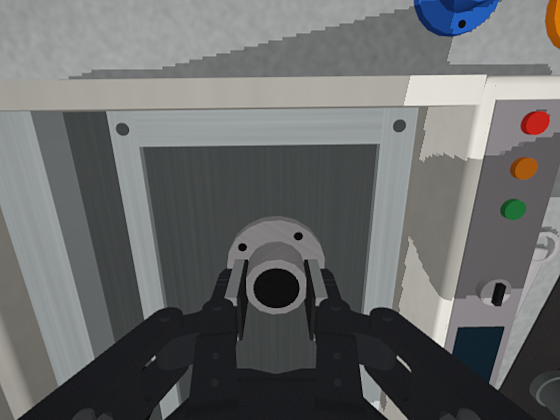

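```bash
python3 -m inch '[[0,0.2,1.5,0,0,0,0],[0,0.2,3,0,0,0,0],[0,0.2,4,0,0,0,0],[0,0.2,4.2,0,0,0,0],[0,0.2,4.3,0,0,0,0],[0,0.2,4.3,0,0,0,0],[0,0.2,4.3,0,0,0,0]]';python3 - <<'E'
from h import *
s=st();print(s['position'],s['contact_force'])
E
```

```text
clock: 31.5
position: [521.1, -202.3, 70.4]
ee_rot: [-0.704, -0.042, 0.041, 0.708]
contact_force: [0.6, 0.1, -0.9]
gripper_width: 29.7
[ 521.0914618  -202.34095846   70.44747431] [ 0.60116995  0.1042525  -0.92806598]
```

```bash
python3 -m inch '[[0,0,0.2,0,0,0,0],[0,0,0.4,0,0,0,0],[0,0,0.5,0,0,0,0],[0,0,0.5,0,0,0,0]]'; python3 -m inch '[[0,0,0.1,0,0,0,0],[0,0,0.2,0,0,0,0],[0,0,0.2,0,0,0,0]]'
```

```text
clock: 31.83
position: [520.1, -202.2, 64.1]
ee_rot: [-0.703, -0.041, 0.042, 0.708]
contact_force: [-0.4, 0.0, -2.5]
gripper_width: 29.8
clock: 32.08
position: [520.3, -202.2, 63.4]
ee_rot: [-0.704, -0.042, 0.042, 0.708]
contact_force: [-0.8, 1.2, 5.1]
gripper_width: 30.1
```

Contact with the bed (z force +5 N). Release to 0.6 and back up.

```bash
python3 -m inch '[[0.6,0,0,0,0,0,0],[0.6,0,0,0,0,0,0],[0.6,0,0,0,0,0,0],[0.6,0,-1.5,0,0,0,0],[0.6,0,-4,0,0,0,0],[0.6,0,-8,0,0,0,0],[0.6,0,-11,0,0,0,0],[0.6,0,-14,0,0,0,0],[0.6,0,-14,0,0,0,0]]';python3 - <<'E'
from h import *
s=st();print(s['position'],s['contact_force'],s['gripper_width'],s['clock']);snap('wrist','w15.png')
print(rows((449,121.5,200),Rdown(YAW+np.pi)))
print(rows((449,121.5,85),Rdown(YAW+np.pi)))
E
```

```text
clock: 32.83
position: [524.0, -204.2, 209.4]
ee_rot: [-0.705, -0.047, 0.038, 0.707]
contact_force: [0.3, 0.2, 0.4]
gripper_width: 51.1
[ 524.02730354 -204.22614411  209.42512035] [0.32409213 0.24240181 0.42878887] 51.14589889213707 32.8333
(array([-3.46,  0.74, 33.14]), array([-0.3,  0.2,  0.5]))
(array([-3.55, 12.24, 33.09]), array([-0.3,  0.2,  0.5]))
```

View pics/w15.png

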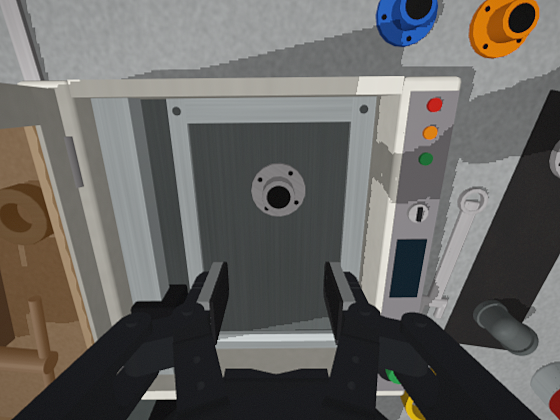

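Blank 1 lies flat on the bed, hub up, at (278,190), well inside the edge. Next blank B.

```bash
python3 -m inch '[[0.6,-0.3,0,2,0,0,0],[0.6,-0.7,0,6,0,0,0],[0.6,-1.2,0,10,0,0,0],[0.6,-1.7,0,14,0,0,0],[0.6,-2.2,0,18,0,0,0],[0.6,-2.7,0,22,0,0,0],[0.6,-3.2,0,26,0,0,0],[0.6,-3.5,1,30,0,0,0],[0.6,-3.5,3,33,0,0,0],[0.6,-3.5,6,33.1,0,0,0],[0.6,-3.5,9,33.1,0,0,0],[0.6,-3.5,11.5,33.1,0,0,0],[0.6,-3.5,12,33.1,0,0,0],[0.6,-3.5,12,33.1,0,0,0],[0.6,-3.5,12,33.1,0,0,0]]';python3 - <<'E'
from h import *
s=st();print(s['position'],s['contact_force'],s['gripper_width'],s['clock']);c=cam('wrist');snap('wrist','w16.png')
print(proj('wrist',(449,121.5,33),c),rows((449,121.5,33),Rdown(YAW+np.pi)))
E
```

```text
clock: 34.13
position: [447.0, 122.3, 84.9]
ee_rot: [-0.704, -0.042, 0.042, 0.708]
contact_force: [-0.4, -0.3, -0.1]
gripper_width: 51.2
[447.00276094 122.27141117  84.91377332] [-0.4111202  -0.26037218 -0.06278161] 51.18113093486032 34.1333
[271.54671934 249.64302621] (array([ 0.13,  5.26, -0.16]), array([-0.4,  0.2,  0.1]))
```

View pics/w16.png

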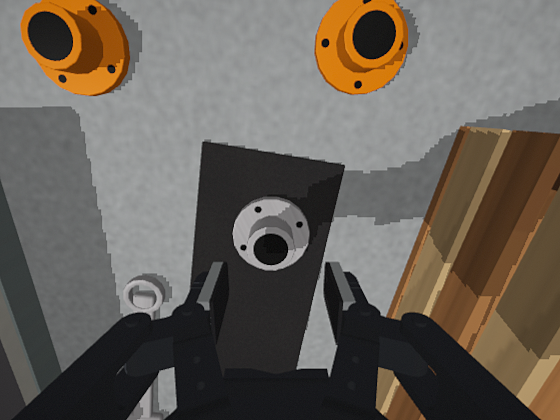

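```bash
python3 -m inch '[[0.6,0.1,1.5,-0.1,0,0,0],[0.6,0.1,3,-0.1,0,0,0],[0.6,0.1,4.6,-0.1,0,0,0],[0.6,0.1,5,-0.1,0,0,0],[0.6,0.1,5,-0.1,0,0,0],[0,0.1,5,-0.1,0,0,0],[0,0.1,5,-0.1,0,0,0],[0,0.1,5,-0.1,0,0,0],[0,0.1,5,-0.1,0,0,0],[0,0.1,5,-0.1,0,0,0],[0,0.1,5,-0.1,0,0,0]]';python3 -m inch '[[0,0,-1,0,0,0,0],[0,0,-3,0,0,0,0],[0,0,-6,0,0,0,0],[0,0,-9,0,0,0,0],[0,0,-12,0,0,0,0],[0,0,-15,0,0,0,0],[0,0,-17,0,0,0,0],[0,0,-17,0,0,0,0]]';python3 - <<'E'
from h import *
s=st();print(s['position'],s['contact_force'],s['gripper_width'])
print(rows((630,-191,195),Rdown(YAW+np.pi)))
E
```

```text
clock: 35.1
position: [448.5, 122.1, 36.3]
ee_rot: [-0.703, -0.043, 0.041, 0.709]
contact_force: [-0.7, -0.5, 6.1]
gripper_width: 30.0
clock: 35.77
position: [450.0, 121.7, 210.1]
ee_rot: [-0.702, -0.046, 0.038, 0.71]
contact_force: [0.5, 1.2, -1.6]
gripper_width: 29.6
[450.04507878 121.70623904 210.05892419] [ 0.49329322  1.1775791  -1.5771965 ] 29.581578106395195
(array([ 14.14,   1.28, -33.2 ]), array([-0.7,  0.2,  0.6]))
```

```bash
python3 -m inch '[[0,0.6,0,-1.5,0,0,0],[0,2,0,-4.5,0,0,0],[0,3.5,0,-8,0,0,0],[0,5,0,-11.5,0,0,0],[0,6.4,0,-15,0,0,0],[0,7.9,0,-18.5,0,0,0],[0,9.4,0,-22,0,0,0],[0,10.8,0,-25.5,0,0,0],[0,12.2,0,-29,0,0,0],[0,13.6,0,-32,0,0,0],[0,14.1,0,-33.2,0,0,0],[0,14.1,2,-33.2,0,0,0],[0,14.1,5,-33.2,0,0,0],[0,14.1,8,-33.2,0,0,0],[0,14.1,9,-33.2,0,0,0],[0,14.1,9,-33.2,0,0,0]]';python3 - <<'E'
from h import *
s=st();print(s['position'],s['contact_force'],s['gripper_width'],s['clock']);snap('wrist','w17.png')
print(rows((630,-191,70),Rdown(YAW+np.pi)))
E
```

```text
clock: 37.1
position: [624.1, -191.5, 108.0]
ee_rot: [-0.703, -0.038, 0.045, 0.709]
contact_force: [-0.5, -0.8, -1.5]
gripper_width: 29.8
[ 624.0554852  -191.52494856  107.97378123] [-0.48652214 -0.80512228 -1.46512521] 29.756544602092955 37.1
(array([0.42, 4.08, 0.01]), array([-0.4,  0.2, -0.2]))
```

View pics/w17.png

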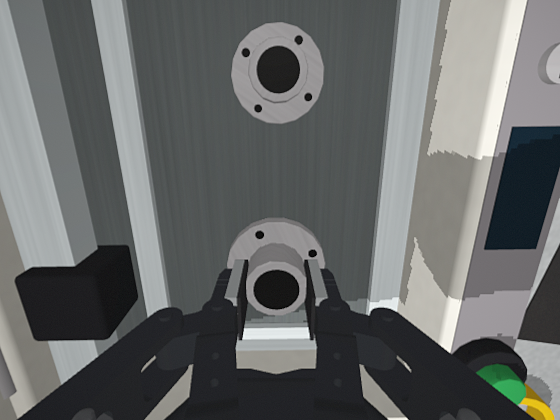

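```bash
python3 -m inch '[[0,0,1.5,0,0,0,0],[0,0,3,0,0,0,0],[0,0,4,0,0,0,0],[0,0,4.3,0,0,0,0],[0,0,4.5,0,0,0,0],[0,0,4.6,0,0,0,0],[0,0,4.6,0,0,0,0]]';python3 -m inch '[[0,0,0.1,0,0,0,0],[0,0,0.1,0,0,0,0]]'
```

```text
clock: 37.73
position: [627.4, -191.7, 67.3]
ee_rot: [-0.704, -0.042, 0.041, 0.708]
contact_force: [0.1, -0.9, -1.5]
gripper_width: 29.8
clock: 37.9
position: [627.1, -191.6, 65.9]
ee_rot: [-0.703, -0.042, 0.042, 0.708]
contact_force: [-0.2, 0.9, -2.1]
gripper_width: 29.9
```

```bash
python3 -m inch '[[0,0,0.1,0,0,0,0],[0,0,0.2,0,0,0,0],[0,0,0.3,0,0,0,0],[0,0,0.3,0,0,0,0]]'
```

```text
clock: 38.23
position: [626.9, -191.7, 63.4]
ee_rot: [-0.704, -0.042, 0.042, 0.708]
contact_force: [-1.3, 0.7, 3.5]
gripper_width: 29.3
```

```bash
python3 -m inch '[[0.6,0,0,0,0,0,0],[0.6,0,0,0,0,0,0],[0.6,0,0,0,0,0,0],[0.6,0,-1.5,0,0,0,0],[0.6,0,-4,0,0,0,0],[0.6,0,-8,0,0,0,0],[0.6,0,-12,0.5,0,0,0],[0.6,0,-16,1,0,0,0],[0.6,0,-20,1,0,0,0],[0.6,0,-24,1,0,0,0],[0.6,0,-28,1,0,0,0],[0.6,0,-31,1,0,0,0],[0.6,0,-34,1,0,0,0],[0.6,0,-37,1,0,0,0],[0.6,0,-37,1,0,0,0],[0.6,0,-37,1,0,0,0]]';python3 - <<'E'
from h import *
s=st();print(s['position'],s['contact_force'],s['gripper_width'],s['clock']);snap('wrist','w18.png');snap('scene','s18.png')
E
```

```text
clock: 39.57
position: [626.3, -184.3, 434.5]
ee_rot: [-0.704, -0.043, 0.04, 0.708]
contact_force: [0.7, 0.8, -0.9]
gripper_width: 51.3
[ 626.30202879 -184.29953603  434.49932864] [ 0.70646077  0.82349455 -0.87436175] 51.255068379906334 39.5667
```

View pics/w18.png

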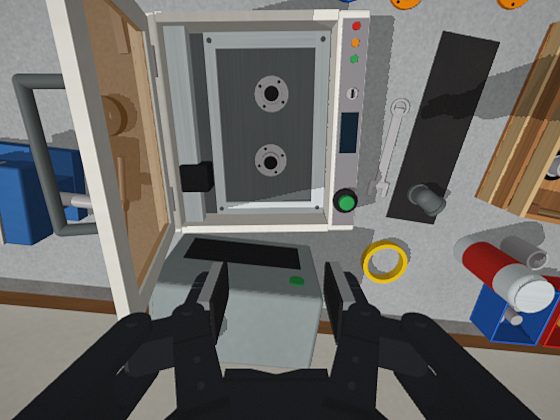

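View pics/s18.png

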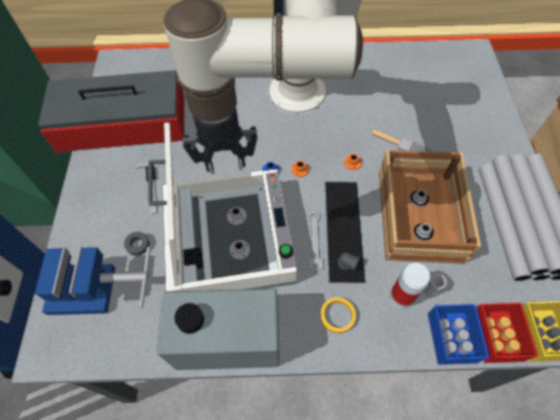

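```bash
cat > lid.py <<'E'
from h import *
Rt=Rdown(YAW+np.pi)@R.from_rotvec([np.radians(25),0,0]).as_matrix()
p=np.array([594.5,-367,341.]); q=p-Rt[:,1]*130
E
python3 - <<'E'
from lid import *
print(q,rows(q,Rt)); print(rows((605,-330,480),Rt))
E
```

```text
[ 600.79310988 -421.57876388  458.82001231] (array([ -5.28,  -2.96, -23.28]), array([24.5,  0.2, -0.1]))
(array([ -3.79,  -5.01, -14.22]), array([24.5,  0.2, -0.1]))
```

```bash
python3 -m inch '[[0.3,-0.8,-1.5,-2,0,0,0],[0.3,-1.6,-3,-5,3,0,0],[0.3,-2.4,-5,-8,6,0,0],[0.3,-3.2,-5.5,-11,10,0,0],[0.3,-4,-5.5,-14,14,0,0],[0.3,-4.6,-5,-17,18,0,0],[0.3,-5.2,-4,-20,22,0,0],[0.3,-5.2,-3,-22.5,24.5,0,0],[0.3,-5.2,-3,-23.3,24.5,0,0],[0.3,-5.2,-3,-23.3,24.5,0,0],[0.3,-5.2,-3,-23.3,24.5,0,0]]'
python3 - <<'E'
from lid import *
s=st();print(s['position'],s['contact_force'],s['gripper_width']);c=cam('wrist');snap('wrist','w19.png');print(rows(p,Rt),proj('wrist',p,c))
E
```

```text
clock: 40.58
position: [602.3, -422.8, 457.7]
ee_rot: [-0.536, -0.03, 0.05, 0.842]
contact_force: [1.2, 0.2, 0.7]
gripper_width: 25.6
[ 602.26423906 -422.83956742  457.7381443 ] [1.18191545 0.21956648 0.68425614] 25.58089145011886
(array([-0.1 , 13.11, -0.03]), array([ 0.1,  0.2, -0.1])) [276.4411829  208.76897069]
```

View pics/w19.png

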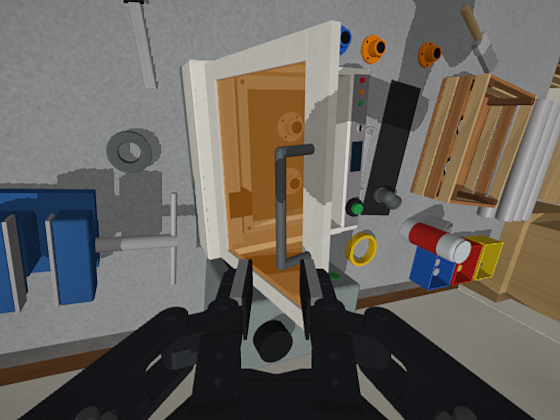

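```bash
python3 -m inch '[[0.3,-0.1,3,0.2,0,0,0],[0.3,-0.1,6,0.4,0,0,0],[0.3,-0.1,8.5,0.4,0,0,0],[0.3,-0.1,10,0.4,0,0,0],[0.3,-0.1,11.5,0.4,0,0,0],[0.3,-0.1,12.5,0.4,0,0,0],[0.3,-0.1,13,0.4,0,0,0],[0.3,-0.1,13,0.4,0,0,0]]'
python3 - <<'E'
from lid import *
s=st();print(s['position'],s['contact_force'],s['gripper_width']);c=cam('wrist');snap('wrist','w20.png')
E
```

```text
clock: 41.3
position: [593.7, -361.6, 345.8]
ee_rot: [-0.537, -0.033, 0.051, 0.841]
contact_force: [0.3, 0.2, -0.9]
gripper_width: 25.6
[ 593.65312393 -361.61563758  345.77290741] [ 0.27863396  0.17280498 -0.87102069] 25.6489253545019
```

View pics/w20.png

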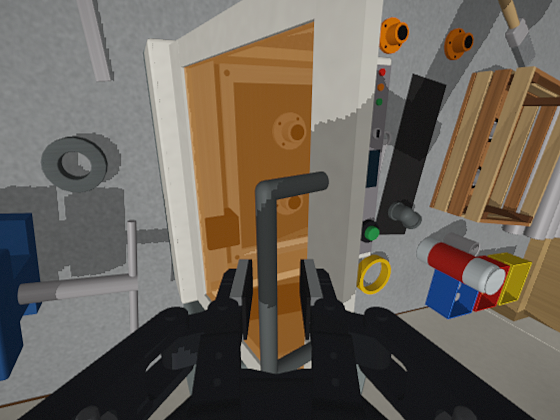

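```bash
python3 -m inch '[[0.3,0,0,-0.3,0,0,0],[0,0,0,-0.3,0,0,0],[0,0,0,-0.3,0,0,0],[0,0,0,-0.3,0,0,0],[0,0,0,-0.3,0,0,0],[0,0,0,-0.3,0,0,0],[0,0,0,-0.3,0,0,0]]'; python3 - <<'E'
import arc
for a in [1.4,1.05,.7,.35]:
    print("["+",".join("["+",".join("%g"%v for v in r)+"]" for r in arc.arc(a,a-.35,20,.312,243.5))+"]")
E
```

```text
clock: 41.93
position: [594.2, -366.0, 344.8]
ee_rot: [-0.537, -0.033, 0.05, 0.842]
contact_force: [-0.9, 4.5, 6.0]
gripper_width: 7.5
[[0,0,0.2,0.4,-0.3,0,0],[0,0,0.4,0.8,-0.6,0,0],[0,0,0.6,1.2,-0.9,0,0],[0,0,0.7,1.5,-1.3,0,0],[0,0,1,1.9,-1.6,0,0],[0,0,1.2,2.3,-1.9,0,0],[0,0,1.4,2.6,-2.2,0,0],[0,0,1.6,3,-2.5,0,0],[0,0,1.8,3.4,-2.8,0,0],[0,0,2.1,3.7,-3.1,0,0],[0,0,2.3,4.1,-3.4,0,0],[0,0,2.6,4.4,-3.8,0,0],[0,0,2.8,4.8,-4.1,0,0],[0,0,3.1,5.1,-4.4,0,0],[0,0,3.3,5.4,-4.7,0,0],[0,0,3.6,5.8,-5,0,0],[0,0,3.9,6.1,-5.3,0,0],[0,0,4.2,6.4,-5.6,0,0],[0,0,4.5,6.7,-5.9,0,0],[0,0,4.8,7,-6.3,0,0]]
[[0,0,0.3,0.3,-0.3,0,0],[0,0,0.5,0.7,-0.6,0,0],[0,0,0.8,1,-0.9,0,0],[0,0,1.1,1.3,-1.3,0,0],[0,0,1.4,1.6,-1.6,0,0],[0,0,1.7,1.9,-1.9,0,0],[0,0,2,2.2,-2.2,0,0],[0,0,2.3,2.5,-2.5,0,0],[0,0,2.6,2.8,-2.8,0,0],[0,0,2.9,3.1,-3.1,0,0],[0,0,3.2,3.4,-3.4,0,0],[0,0,3.5,3.7,-3.8,0,0],[0,0,3.9,4,-4.1,0,0],[0,0,4.2,4.2,-4.4,0,0],[0,0,4.5,4.5,-4.7,0,0],[0,0,4.9,4.7,-5,0,0],[0,0,5.2,5,-5.3,0,0],[0,0,5.6,5.2,-5.6,0,0],[0,0,5.9,5.5,-5.9,0,0],[0,0,6.3,5.7,-6.3,0,0]]
[[0,0,0.3,0.3,-0.3,0,0],[0,0,0.7,0.5,-0.6,0,0],[0,0,1,0.8,-0.9,0,0],[0,0,1.4,1,-1.3,0,0],[0,0,1.7,1.2,-1.6,0,0],[0,0,2.1,1.5,-1.9,0,0],[0,0,2.4,1.7,-2.2,0,0],[0,0,2.8,1.9,-2.5,0,0],[0,0,3.2,2.1,-2.8,0,0],[0,0,3.6,2.3,-3.1,0,0],[0,0,3.9,2.5,-3.4,0,0],[0,0,4.3,2.7,-3.8,0,0],[0,0,4.7,2.9,-4.1,0,0],[0,0,5.1,3.1,-4.4,0,0],[0,0,5.5,3.3,-4.7,0,0],[0,0,5.9,3.4,-5,0,0],[0,0,6.3,3.6,-5.3,0,0],[0,0,6.7,3.7,-5.6,0,0],[0,0,7.1,3.9,-5.9,0,0],[0,0,7.5,4,-6.3,0,0]]
[[0,0,0.4,0.2,-0.3,0,0],[0,0,0.8,0.3,-0.6,0,0],[0,0,1.2,0.5,-0.9,0,0],[0,0,1.6,0.7,-1.3,0,0],[0,0,2,0.8,-1.6,0,0],[0,0,2.4,0.9,-1.9,0,0],[0,0,2.8,1.1,-2.2,0,0],[0,0,3.2,1.2,-2.5,0,0],[0,0,3.6,1.3,-2.8,0,0],[0,0,4,1.4,-3.1,0,0],[0,0,4.4,1.5,-3.4,0,0],[0,0,4.8,1.6,-3.8,0,0],[0,0,5.3,1.7,-4.1,0,0],[0,0,5.7,1.8,-4.4,0,0],[0,0,6.1,1.9,-4.7,0,0],[0,0,6.5,1.9,-5,0,0],[0,0,6.9,2,-5.3,0,0],[0,0,7.4,2,-5.6,0,0],[0,0,7.8,2.1,-5.9,0,0],[0,0,8.2,2.1,-6.3,0,0]]
```

```bash
python3 -m inch '[[0,0,0.2,0.4,-0.3,0,0],[0,0,0.4,0.8,-0.6,0,0],[0,0,0.6,1.2,-0.9,0,0],[0,0,0.7,1.5,-1.3,0,0],[0,0,1,1.9,-1.6,0,0],[0,0,1.2,2.3,-1.9,0,0],[0,0,1.4,2.6,-2.2,0,0],[0,0,1.6,3,-2.5,0,0],[0,0,1.8,3.4,-2.8,0,0],[0,-0.1,2.1,3.7,-3.1,0,0],[0,-0.1,2.3,4.1,-3.4,0,0],[0,-0.1,2.6,4.4,-3.8,0,0],[0,-0.1,2.8,4.8,-4.1,0,0],[0,-0.1,3.1,5.1,-4.4,0,0],[0,-0.1,3.3,5.4,-4.7,0,0],[0,-0.1,3.6,5.8,-5,0,0],[0,-0.1,3.9,6.1,-5.3,0,0],[0,-0.1,4.2,6.4,-5.6,0,0],[0,-0.1,4.5,6.7,-5.9,0,0],[0,-0.1,4.8,7,-6.3,0,0]]'
```

```text
clock: 43.6
position: [583.6, -284.9, 332.2]
ee_rot: [-0.585, -0.036, 0.047, 0.809]
contact_force: [-0.8, -0.5, 10.2]
gripper_width: 7.5
```

```bash
python3 -m inch '[[0,0,0.3,0.3,-0.3,0,0],[0,0,0.5,0.7,-0.6,0,0],[0,0,0.8,1,-0.9,0,0],[0,0,1.1,1.3,-1.3,0,0],[0,0,1.4,1.6,-1.6,0,0],[0,0,1.7,1.9,-1.9,0,0],[0,0,2,2.2,-2.2,0,0],[0,0,2.3,2.5,-2.5,0,0],[0,0,2.6,2.8,-2.8,0,0],[0,-0.1,2.9,3.1,-3.1,0,0],[0,-0.1,3.2,3.4,-3.4,0,0],[0,-0.1,3.5,3.7,-3.8,0,0],[0,-0.1,3.9,4,-4.1,0,0],[0,-0.1,4.2,4.2,-4.4,0,0],[0,-0.1,4.5,4.5,-4.7,0,0],[0,-0.1,4.9,4.7,-5,0,0],[0,-0.1,5.2,5,-5.3,0,0],[0,-0.1,5.6,5.2,-5.6,0,0],[0,-0.1,5.9,5.5,-5.9,0,0],[0,-0.1,6.3,5.7,-6.3,0,0]]'
```

```text
clock: 45.27
position: [573.8, -209.3, 289.8]
ee_rot: [-0.626, -0.038, 0.046, 0.777]
contact_force: [-2.3, 4.8, 10.9]
gripper_width: 7.5
```

```bash
python3 -m inch '[[0,0,0.3,0.3,-0.3,0,0],[0,0,0.7,0.5,-0.6,0,0],[0,0,1,0.8,-0.9,0,0],[0,0,1.4,1,-1.3,0,0],[0,0,1.7,1.2,-1.6,0,0],[0,0,2.1,1.5,-1.9,0,0],[0,0,2.4,1.7,-2.2,0,0],[0,0,2.8,1.9,-2.5,0,0],[0,0,3.2,2.1,-2.8,0,0],[0,-0.1,3.6,2.3,-3.1,0,0],[0,-0.1,3.9,2.5,-3.4,0,0],[0,-0.1,4.3,2.7,-3.8,0,0]]'
```

```text
clock: 46.27
position: [569.1, -173.2, 253.4]
ee_rot: [-0.651, -0.04, 0.044, 0.757]
contact_force: [-1.1, 8.3, 10.3]
gripper_width: 7.5
```

```bash
python3 - <<'E'
import arc
for a,b,n in [(.49,.2,18),(.2,0,18)]:
    print("["+",".join("["+",".join("%g"%v for v in r)+"]" for r in arc.arc(a,b,n,.312,243.5))+"]")
E
```

```text
[[0,0,0.3,0.2,-0.3,0,0],[0,0,0.7,0.4,-0.6,0,0],[0,0,1,0.6,-0.9,0,0],[0,0,1.4,0.7,-1.2,0,0],[0,0,1.7,0.9,-1.4,0,0],[0,0,2.1,1.1,-1.7,0,0],[0,0,2.4,1.2,-2,0,0],[0,0,2.8,1.4,-2.3,0,0],[0,0,3.2,1.5,-2.6,0,0],[0,0,3.5,1.7,-2.9,0,0],[0,0,3.9,1.8,-3.2,0,0],[0,0,4.3,2,-3.5,0,0],[0,0,4.6,2.1,-3.7,0,0],[0,0,5,2.2,-4,0,0],[0,0,5.4,2.3,-4.3,0,0],[0,0,5.8,2.4,-4.6,0,0],[0,0,6.2,2.5,-4.9,0,0],[0,0,6.5,2.6,-5.2,0,0]]
[[0,0,0.3,0.1,-0.2,0,0],[0,0,0.5,0.2,-0.4,0,0],[0,0,0.8,0.2,-0.6,0,0],[0,0,1,0.3,-0.8,0,0],[0,0,1.3,0.4,-1,0,0],[0,0,1.6,0.5,-1.2,0,0],[0,0,1.8,0.5,-1.4,0,0],[0,0,2.1,0.6,-1.6,0,0],[0,0,2.3,0.7,-1.8,0,0],[0,0,2.6,0.7,-2,0,0],[0,0,2.9,0.8,-2.2,0,0],[0,0,3.1,0.8,-2.4,0,0],[0,0,3.4,0.9,-2.6,0,0],[0,0,3.7,0.9,-2.8,0,0],[0,0,3.9,1,-3,0,0],[0,0,4.2,1,-3.2,0,0],[0,0,4.5,1.1,-3.4,0,0],[0,0,4.7,1.1,-3.6,0,0]]
```

```bash
python3 -m inch '[[0,0,0.3,0.3,-0.3,0,0],[0,0,0.7,0.5,-0.6,0,0],[0,0,1,0.8,-0.9,0,0],[0,0,1.4,0.9,-1.2,0,0],[0,0,1.7,1.1,-1.4,0,0],[0,0,2.1,1.3,-1.7,0,0],[0,0,2.4,1.4,-2,0,0],[0,0,2.8,1.6,-2.3,0,0],[0,0,3.2,1.7,-2.6,0,0],[0,0,3.5,1.9,-2.9,0,0],[0,0,3.9,2,-3.2,0,0],[0,0,4.3,2.2,-3.5,0,0],[0,0,4.6,2.3,-3.7,0,0],[0,0,5,2.4,-4,0,0],[0,0,5.4,2.5,-4.3,0,0],[0,0,5.8,2.6,-4.6,0,0],[0,0,6.2,2.7,-4.9,0,0],[0,0,6.5,2.8,-5.2,0,0]]'; python3 -m inch '[[0,0,0.3,0.1,-0.2,0,0],[0,0,0.5,0.2,-0.4,0,0],[0,0,0.8,0.2,-0.6,0,0],[0,0,1,0.3,-0.8,0,0],[0,0,1.3,0.4,-1,0,0],[0,0,1.6,0.5,-1.2,0,0],[0,0,1.8,0.5,-1.4,0,0],[0,0,2.1,0.6,-1.6,0,0],[0,0,2.3,0.7,-1.8,0,0],[0,0,2.6,0.7,-2,0,0],[0,0,2.9,0.8,-2.2,0,0],[0,0,3.1,0.8,-2.4,0,0]]'
```

```text
clock: 47.77
position: [564.4, -136.6, 191.0]
ee_rot: [-0.685, -0.041, 0.043, 0.726]
contact_force: [1.0, 6.2, 4.4]
gripper_width: 7.6
clock: 48.77
position: [563.0, -126.5, 160.1]
ee_rot: [-0.7, -0.042, 0.042, 0.712]
contact_force: [0.0, 10.5, 4.7]
gripper_width: 7.6
```

```bash
python3 -m inch '[[0,0,0.15,0.1,-0.1,0,0],[0,0,0.3,0.2,-0.3,0,0],[0,0,0.45,0.3,-0.5,0,0],[0,0,0.6,0.4,-0.6,0,0],[0,0,0.75,0.4,-0.7,0,0],[0,0,0.9,0.5,-0.8,0,0],[0,0,1.05,0.5,-0.9,0,0],[0,0,1.2,0.5,-1,0,0]]'; python3 -m inch '[[0,0,0.1,0,0,0,0],[0,0,0.2,0,0,0,0],[0,0,0.3,0,0,0,0],[0,0,0.4,0,0,0,0]]'
```

```text
clock: 49.43
position: [562.7, -123.7, 148.9]
ee_rot: [0.707, 0.042, -0.041, -0.705]
contact_force: [3.1, -1.3, 1.4]
gripper_width: 7.3
clock: 49.77
position: [562.6, -123.1, 145.4]
ee_rot: [0.707, 0.042, -0.042, -0.705]
contact_force: [0.0, -0.1, 9.2]
gripper_width: 7.5
```

```bash
python3 -m inch '[[0,0,0.1,0,0,0,0],[0,0,0.2,0,0,0,0],[0,0,0.2,0,0,0,0]]'; python3 -m inch '[[0,0,0.1,0,0,0,0],[0,0,0.2,0,0,0,0],[0,0,0.2,0,0,0,0]]';python3 -m inch '[[0,0,0.1,0,0,0,0],[0,0,0.2,0,0,0,0],[0,0,0.2,0,0,0,0]]'
```

```text
clock: 50.02
position: [562.7, -123.1, 145.4]
ee_rot: [0.707, 0.043, -0.041, -0.705]
contact_force: [-1.3, 1.2, 12.9]
gripper_width: 7.6
clock: 50.27
position: [562.6, -123.1, 145.3]
ee_rot: [0.707, 0.043, -0.041, -0.705]
contact_force: [-5.6, 3.2, 22.0]
gripper_width: 7.3
clock: 50.52
position: [562.7, -123.0, 145.2]
ee_rot: [0.707, 0.044, -0.041, -0.705]
contact_force: [-8.4, 5.3, 29.4]
gripper_width: 7.4
```

```bash
python3 -m inch '[[0,0,-0.2,0,0,0,0],[0,0,-0.4,0,0,0,0],[0.4,0,-0.4,0,0,0,0],[0.4,0,-0.4,0,0,0,0],[0.4,0,-0.4,0,0,0,0],[0.4,0,-1.5,0,0,0,0],[0.4,0,-4,0,0,0,0],[0.4,0,-8,0,0,0,0],[0.4,0,-11,0,0,0,0],[0.4,0,-11,0,0,0,0],[0.4,0,-11,0,0,0,0]]'
python3 - <<'E'
from h import *
s=st();print(s['position'],s['contact_force'],s['gripper_width'],s['clock']);c=cam('wrist');snap('wrist','w21.png')
snap('side','d21.png');snap('scene','s21.png')
a=cv2.imread('pics/d1.png')[150:250,190:340];b=cv2.imread('pics/d21.png')[150:250,190:340]
cv2.imwrite('pics/c21.png',np.vstack([cv2.resize(a,(450,300)),cv2.resize(b,(450,300))]))
print(rows(M2W((-145,105,160)),Rdown(YAW+np.pi)))
for d in arm.masks_of('start','wrist'):
    if d['conf']>.3: v,u=np.nonzero(d['mask']); print(d['conf'],u.mean(),v.mean())
E
```

```text
clock: 51.43
position: [562.9, -122.9, 251.2]
ee_rot: [0.706, 0.043, -0.04, -0.705]
contact_force: [0.7, -0.4, -1.3]
gripper_width: 34.3
[ 562.87186987 -122.94786247  251.24675083] [ 0.72052479 -0.36234914 -1.25530287] 34.27475071608177 51.4333
(array([11.03,  8.71,  4.6 ]), array([ 0.1,  0.2, -0.2]))
0.72 519.9737354085603 366.9280155642023
```

View pics/w21.png

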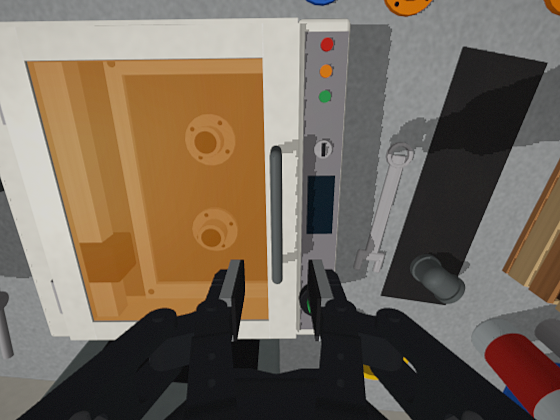

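View pics/c21.png

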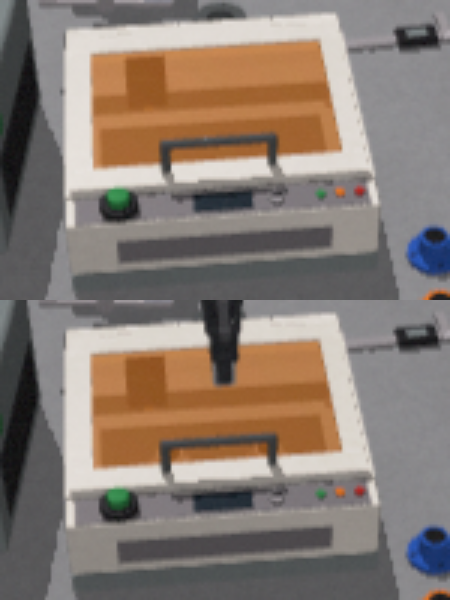

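```bash
python3 -m inch '[[0,2,0,1,0,0,0],[0,5,0,2,0,0,0],[0,8,0,4,0,0,0],[0,11.1,2,4.6,0,0,0],[0,11.1,5,4.6,0,0,0],[0,11.1,7.5,4.6,0,0,0],[0,11.1,8.5,4.6,0,0,0],[0,11.1,8.5,4.6,0,0,0],[0,11.1,8.5,4.6,0,0,0]]'
python3 - <<'E'
from h import *
s=st();print(s['position'],s['contact_force'],s['gripper_width'],s['clock']);c=cam('wrist');snap('wrist','w22.png');snap('side','d22.png');snap('scene','s22.png')
print(proj('wrist',(667,-65,107),c),rows((667,-65,126),Rdown(YAW+np.pi)))
for n in['side','scene']:print(proj(n,(667,-65,107)))
a=cv2.imread('pics/d22.png')[150:250,190:340];b=cv2.imread('pics/s22.png')[190:290,220:370]
cv2.imwrite('pics/c22.png',np.vstack([cv2.resize(a,(450,300)),cv2.resize(b,(450,300))]))
E
```

```text
clock: 52.38
position: [667.1, -64.8, 163.6]
ee_rot: [0.707, 0.041, -0.042, -0.705]
contact_force: [0.3, 0.1, 1.8]
gripper_width: 0.1
[667.06931665 -64.79425555 163.58720062] [0.34870531 0.09376873 1.77418081] 0.05955781168045176 52.3833
[273.5819959  243.90539343] (array([-0.12,  4.01, -0.01]), array([0.1, 0.2, 0.2]))
[228.71339716 216.03497587]
[284.87473181 249.26018747]
```

View pics/w22.png

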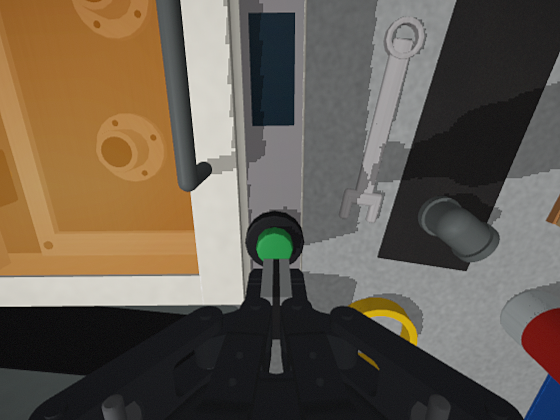

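View pics/c22.png

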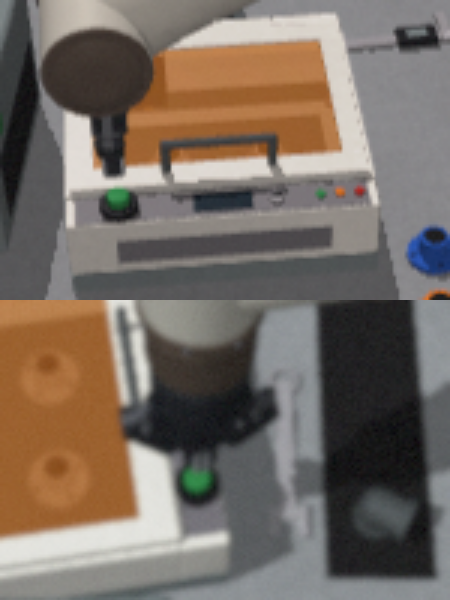

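```bash
python3 -m inch '[[0,0,1,0,0,0,0],[0,0,2,0,0,0,0],[0,0,3,0,0,0,0],[0,0,3.3,0,0,0,0],[0,0,3.3,0,0,0,0]]'; python3 -m inch '[[0,0,0.2,0,0,0,0],[0,0,0.4,0,0,0,0],[0,0,0.5,0,0,0,0],[0,0,0.5,0,0,0,0]]';python3 -m inch '[[0,0,0.2,0,0,0,0],[0,0,0.3,0,0,0,0],[0,0,0.3,0,0,0,0]]'
```

```text
clock: 52.95
position: [666.8, -64.5, 130.6]
ee_rot: [0.707, 0.042, -0.042, -0.705]
contact_force: [-2.0, 0.0, 3.9]
gripper_width: 0.4
clock: 53.28
position: [666.9, -64.5, 129.9]
ee_rot: [0.707, 0.043, -0.042, -0.705]
contact_force: [-7.4, 2.4, 17.1]
gripper_width: 0.0
clock: 53.53
position: [667.0, -64.5, 129.6]
ee_rot: [0.707, 0.043, -0.042, -0.705]
contact_force: [-12.0, 4.0, 27.5]
gripper_width: 0.1
```

```bash
python3 - <<'E'
from h import *
c=cam('wrist');snap('wrist','w23.png');snap('side','d23.png')
a=cv2.imread('pics/d22.png')[190:230,210:260];b=cv2.imread('pics/d23.png')[190:230,210:260];w=cv2.imread('pics/w23.png')[180:330,200:350]
cv2.imwrite('pics/c23.png',np.hstack([np.vstack([cv2.resize(a,(350,280)),cv2.resize(b,(350,280))]),cv2.resize(w,(450,560))[:560]]))
E
```

```text
(no output)
```

View pics/c23.png

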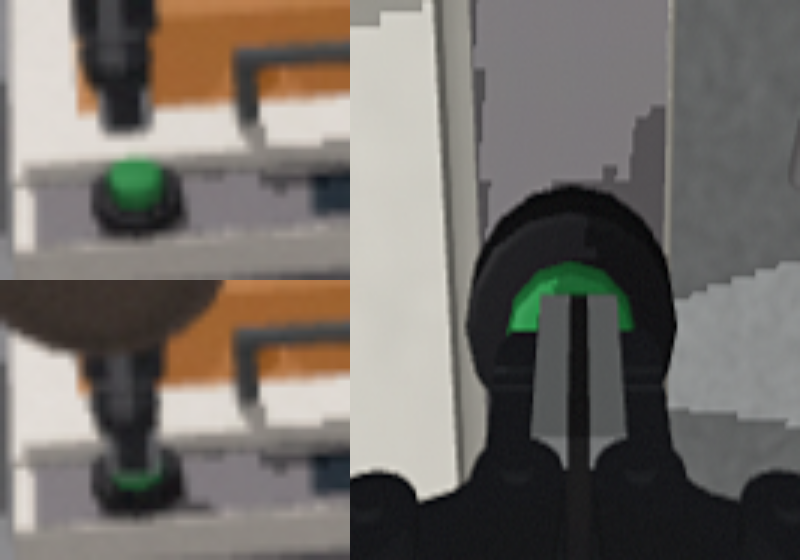

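```bash
for i in 1 2 3 4 5 6 7 8 9; do python3 -m inch '[[0,0,-0.1,0,0,0,0],[0,0,-0.2,0,0,0,0],[0,0,-0.2,0,0,0,0]]' | grep -E 'position|force'; done
```

```text
position: [666.9, -64.5, 129.8]
contact_force: [-8.7, 4.2, 20.6]
position: [666.9, -64.5, 129.9]
contact_force: [-6.4, 2.1, 15.1]
position: [666.9, -64.5, 130.1]
contact_force: [-2.9, 1.2, 7.4]
position: [666.8, -64.5, 130.9]
contact_force: [-1.7, -0.0, 4.1]
position: [666.9, -64.5, 132.6]
contact_force: [-2.3, 0.4, 2.1]
position: [667.0, -64.5, 134.7]
contact_force: [-2.1, -0.3, 1.4]
position: [667.3, -64.5, 136.7]
contact_force: [0.1, -0.1, -0.5]
position: [667.2, -64.5, 138.9]
contact_force: [-0.5, -0.8, 0.5]
position: [667.2, -64.5, 141.0]
contact_force: [0.6, -0.9, -0.6]
```

```bash
python3 -m inch '[[0,0,-3,0,0,0,0],[0,0,-6,0,0,0,0],[0,0,-9,0,0,0,0],[0,-2,-12,2,0,0,0],[0,-5,-15,3,0,0,0],[0,-8,-16,4,0,0,0],[0,-11,-16,5,0,0,0],[0,-14,-16,5,0,0,0],[0,-17,-16,5,0,0,0],[0,-17,-16,5,0,0,0],[0,-17,-16,5,0,0,0]]'
python3 - <<'E'
from h import *
s=st();print(s['position'],s['contact_force'],s['clock']);snap('wrist','w24.png');snap('scene','s24.png');snap('side','d24.png')
E
```

```text
clock: 56.8
position: [491.3, -34.7, 301.8]
ee_rot: [0.706, 0.043, -0.041, -0.705]
contact_force: [0.7, -0.1, 0.3]
gripper_width: 0.0
[491.28653389 -34.71530643 301.76321121] [ 0.71934414 -0.09047198  0.30656757] 56.8
```

View pics/w24.png

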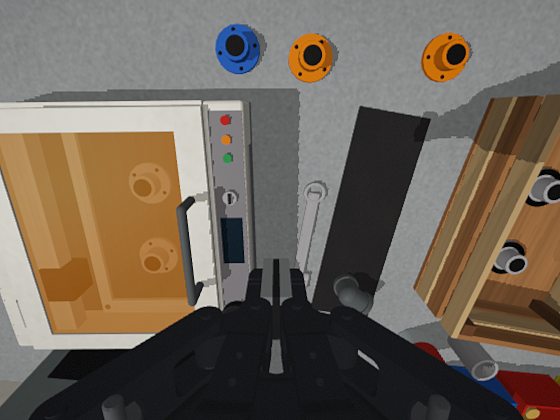

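View pics/s24.png

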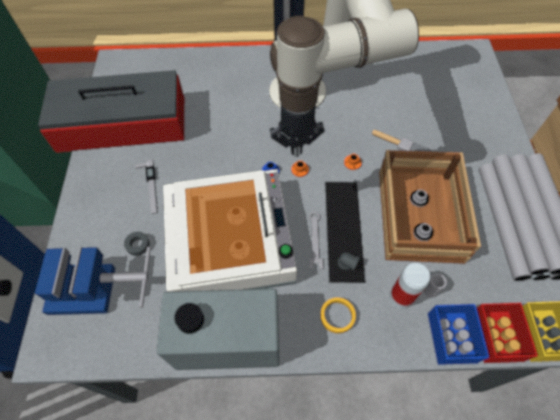

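View pics/d24.png

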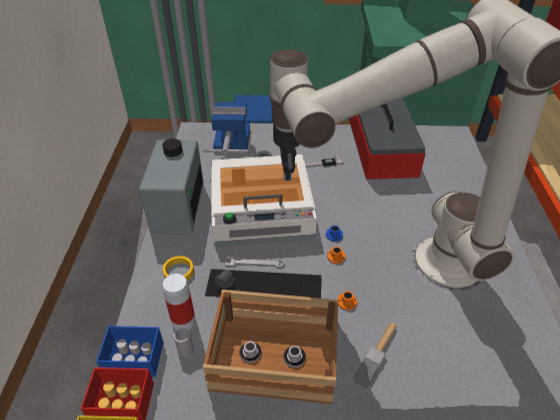

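The pictures show the lid shut, both blanks on the bed at scene pixels (236,214) and (239,249), and both marked flanges in the crate at (420,197) and (424,230). The green button is out again at (285,250), and the bystanders are where they were.

```bash
python3 -c "
from bench import arm
print(arm.job_done())"
```

```text
the job is handed in; nothing more can be done
None
```

The job is done and handed in at about 57 s of the 210 s limit; the hand-in reports no verdict.

- **Lid opening:** I raised the lid by its handle to the stop. The end was confirmed by the force rising with no further motion.
- **Flanges:** Two marked flanges were present, and both are in the crate. Two blanks were present, and both lie flat with the hub up on the bed, inside the raised edge. I left the blue and orange look-alikes alone.
- **Lid closing:** I lowered the lid until the force rose to about 29 N with no further motion. The side picture matches the one from the start.
- **Start button:** I pressed the green button only after the lid was shut. The spring force fell from 4 N to 0 N over about 6 mm as I let go, so it was fully pressed and came back out.

**Last checks:** The final pictures show everything in place, with the bystanders unmoved and the robot clear. When I re-gripped the handle, the tool stopped about 3 mm higher than at the start. I took that as the bar sitting differently between the pads, since the pictures agree that the lid is shut. I saw no knocked flange and no grip slip.

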